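Clear the jammed cartridge feed and load the sample wheel

ROBOT

A 7-joint arm with a two-finger parallel gripper is mounted at the origin on the work surface. World frame = base frame: x ahead of the robot, y to its left, z up, the work surface at z = 0. Lengths are in m, angles in degrees, forces in N, time in s.
With the tool pointing down it reaches from about 0.425 to 0.875 m from the base axis. Payload 4.7 kg.
Tool frame: the origin (TCP) lies on the centre line of the jaws, within the pads' length; the fingertips stand 19 mm ahead of it and the grasp point (between the pads) is the TCP; z points along the fingers, y is the line along which they close (so a half turn about z gives the same grasp; the last joint's range is limited). The gripper opens to 87 mm and grips with 3 to 60 N. Pads are 19 mm wide; open, the fingers measure 117 mm over their backs; the gripper's body (75 mm by 190 mm) begins 51 mm behind the grasp point.
Start: joints at [73.917, 18.392, -4.016, 83.108, 1.295, 78.541, -3.26], TCP at [0.189, -0.622, 0.207] pointing down, gripper open.
Joint ranges: [-163.93, 163.93], [-17.29, 119.83], [-79.2, 71.16], [3.27, 140.29], [-89.18, 269.18], [5.43, 117.66], [-154.24, 154.24]. Speed limits (degrees/s): [147.25, 147.25, 180, 180, 180, 180, 180].

INTERFACE

Orientations are given as [roll, pitch, yaw] about the fixed x, y, z axes, in that order (R = Rz(yaw) Ry(pitch) Rx(roll)).
In Python, from cell import env, imaging gives the robot as it stands.
- The arm moves only by the shell command python3 -m crank 'ROWS' [OPENING] [FORCE]. ROWS is JSON, a list of rows, each an object of numbers: "x", "y", "z": the shift along the tool's x, y, z in m; "turn": the turn about the tool's z in rad. In form: [{"x": .., "y": .., "z": .., "turn": ..}, ...]. A call has 1 to 12 rows; each row is the pose to reach, as a shift and turn from the pose commanded when the call began, along the tool's axes at that moment; what a row does not reach only later rows make up. A row lasts 1/8 s, in which the tool goes at most 62.5 mm and 10.7 degrees, less where a joint would pass 70% of its speed; a pose out of reach is approached as far as the arm can. A call with a gripper value outside its range is refused whole. OPENING is the finger opening in m, from 0 to 0.087, set as the call begins (- or left out, the last holds). The fingers move at their own pace and stop on an object; FORCE is the grip in N (left out, the last holds). Time passes only in rows, so rows that repeat a pose let the fingers close. It gives the time, the measured TCP pose, the force, the opening and the grip force at its end, in the units of the state.
- env.get_obs(): the state, without advancing time (a new reading comes with each control period).
- imaging.read_camera(name): name is "scene" or "top"; returns the picture (480x640x3 uint8, red, green, blue); there is no depth.
- imaging.get_calibration(name): a dict with "camera_matrix" (3x3 intrinsics, pixels), "k1" (the pictures are not rectified: a ray, as slopes to the right and down, at radius r is drawn at 1 + k1 r^2 times it, then the intrinsics apply), "position" and "attitude" of the camera in the world. Camera axes: x right, y up, looking along -z (the intrinsics and any distortion apply to the point x, -y, -z); pixel columns grow to the right and rows downward; lengths in m; the calibration is good to about 2 mm. A picture is of the moment at which its call begins. get_calibration takes no time and is no camera call.
- env.sign_off(): hands the job in; it is judged then, once.
The state is a dict: "time_s": time; "qpos": joint angles; "joint_velocities": joint speeds; "effort": joint torques, N m; "tool_pos": TCP position; "tool_rot": TCP orientation; "force": force on the tool from outside, world axes, zero at the start; "wrist_torque": the same for the moment, N m; "grip_width": finger opening in m; "grasp_force": force on a finger pad.
Only numpy, scipy, OpenCV 4.12 (cv2) and the standard library are available. Lean on these libraries where they do the work, as an engineer would, in place of code of your own. Each camera call takes 0.05 s, during which the arm holds its last target. There are 200 camera calls.

TASK

The cartridge chute is jammed by a cartridge that still wears its orange transit clip: first lift it out of the chute into the grey reject tray, so that the rest slide down to the end stop. Then, one plain cartridge at a time in the order they come down, lay it in the wheel pocket at the green loading mark, lengthwise along the radius, let go, and turn the wheel one click clockwise before the next. When the chute is empty, press the green plunger down to its stop and let it up; leave the glassware alone.

Things in the scene. Friction and masses are not known exactly. Their poses are not given: they have to be found in the camera images.
- feed: white feed chute, fixed; origin on the bench under the stop face, +x level and up-chute, +y across, +z up. Slippery floor sloping 18 degrees: d metres up the slope it is at x = 0.951 d, z = 0.045 + 0.309 d. 54 mm wide between side walls 12 mm high, 5 mm thick, which begin 40 mm up from the stop. 225 mm long, 115 mm high at the top
- pickup (a point): centre of the foremost cartridge when it rests on the end stop (leaning 18 degrees with the floor). Here the floor is 36 mm wide (6 mm thick) without walls, so both ends of the cartridge overhang freely; underneath in the middle is a foot 30 mm wide. The stop is 16 mm high, 36 mm wide
- gate (a point): midway between the tops of the two red gate posts at the side walls, 66 mm up the slope; each 8 mm along the slope, 26 mm above the floor, 56 mm apart, 74 mm over all. Plain cartridges slide through between them
- clipped: the jammed blue cartridge with an orange clip at the gate. Origin: centre of the cartridge (26 x 50 x 26 mm, 50 along y, z off the floor). The clip has side wings reaching 38 mm out in y (8 mm in x, 1 to 7 mm above the origin), caught on the gate posts, a 3 mm strap on top, and a grip tab 10 (x) by 14 (y) mm, from 16 to 42 mm above the origin. 50 g; upright on a flat floor its origin is 13 mm up
- tray: loose grey open reject tray, 110 (x) by 120 (y) by 35 mm high, walls and floor about 4 mm; origin at the centre of its underside
- changer: white drum base (170 mm across) of the sample wheel, fixed. Origin on the bench on the wheel's axis; its +x points to the green loading mark, a post 51 mm high standing 109 to 117 mm out from the axis
- wheel (a joint): turn of the aluminium wheel, rad, growing clockwise from above. Spring detents every 1.047 rad (60 degrees) at 0, 1.047, 2.094 ..; peak about 0.2 N m; past half way it snaps on to the next. Starts at 0, end stop at 5.0. Disc 212 mm across, top 60 mm above the bench, with six radial cradles 60 degrees apart
- cradle (a point): floor centre of the cradle that starts at the loading mark, turning with the wheel (point x radial); all six are alike: white, open-ended, floor 72 mm above the bench, 34 mm long radially, 33 mm wide between side walls that rise to 86 mm, 75 mm from the axis. A cartridge overhangs both ends by 8 mm, free space below down to the disc
- knob (a point): on the wheel's axis, 112 mm above the bench, turning with the wheel: the black bar knob, 36 mm along this point's x, 14 mm thick along its y, from 96 mm to 128 mm above the bench, on a grey hub 40 mm across; seated cartridges are 98 mm high
- load (a point): fixed point: the centre of a cartridge properly laid in the cradle at the loading mark (85 mm above the bench, 75 mm from the axis); its long axis lies along the radius, changer's x
- plunger (a joint): how far the plunger is pressed, m: 0 up, 0.016 at its stop; spring 2.5 N at the top to 8 N at the stop; springs back up
- plunger_top (a point): centre of the top of the round green plunger head (34 mm across), 86 mm above the bench when up, z up; it stands on a fixed white start console 74 x 74 mm and 45 mm high
- beaker: glass beaker, 60 mm across, 75 mm high; must be left alone
- reagent: amber jar, 54 mm across, 100 mm high; must be left alone
- flask: green glass conical flask, 68 mm across, 90 mm high; must be left alone
- click1 (a point): fixed point: where the centre of a cartridge loaded at the mark lies after 1 click(s) (60 degrees clockwise from the mark, same radius and height)
- click2 (a point): fixed point: where the centre of a cartridge loaded at the mark lies after 2 click(s) (120 degrees clockwise from the mark, same radius and height)
- click3 (a point): fixed point: where the centre of a cartridge loaded at the mark lies after 3 click(s) (180 degrees clockwise from the mark, same radius and height)
- click4 (a point): fixed point: where the centre of a cartridge loaded at the mark lies after 4 click(s) (240 degrees clockwise from the mark, same radius and height)
- cart1: blue square-section cartridge with a yellow band, number 1 in the queue (maybe absent; starts at the end stop, below the jam), 26 x 26 mm, 50 mm long along its y (the last 5 mm at each end is a white lug of 18 x 18 mm whose end face can be gripped), origin at its centre; 32 to 52 g. It may lie on any of its four long faces
- cart2: blue square-section cartridge with a yellow band, number 2 in the queue (always present; behind the jam), 26 x 26 mm, 50 mm long along its y (the last 5 mm at each end is a white lug of 18 x 18 mm whose end face can be gripped), origin at its centre; 32 to 52 g. It may lie on any of its four long faces
- cart3: blue square-section cartridge with a yellow band, number 3 in the queue (always present; behind cart2), 26 x 26 mm, 50 mm long along its y (the last 5 mm at each end is a white lug of 18 x 18 mm whose end face can be gripped), origin at its centre; 32 to 52 g. It may lie on any of its four long faces
- cart4: blue square-section cartridge with a yellow band, number 4 in the queue (maybe absent; behind cart3), 26 x 26 mm, 50 mm long along its y (the last 5 mm at each end is a white lug of 18 x 18 mm whose end face can be gripped), origin at its centre; 32 to 52 g. It may lie on any of its four long faces
Not all that is in view belongs to the job. Leave any purple look-alike of the cart3 alone. Leave any purple look-alike of the cart1 alone.

How it is judged:
By the outcome, as a careful person would: the job done as asked, in the order asked, and still so for the second after the job is handed in, with the robot touching nothing.
Of cart1, cart4 only 1 to 2 are there at a start; the rules pass over those that are not, and their reading is None.
At some moment in a run one of tray, clipped may be knocked a few centimetres aside while the robot is not near it.
Once in a run the grip may slacken for a moment while it holds something.
It also fails if it takes over 210 s, if anything falls off the work surface, if the arm or the gripper's body presses on something with over 40 N, if the wrist force passes 120 N, or if a joint passes its speed limit or range.

## Working session

There is one attempt and no reset: what is moved stays moved. The work goes in short steps, Python scripts to look and compute and a shell command to move; the robot and the scene stay as the last step left them, time stands still between calls to the robot, and variables do not carry over. Pictures are saved under pics/ and viewed, at most 14 in all, crops included, and the job is handed in when it is done.

```bash
ls; mkdir -p pics; python3 - <<'E'
from cell import env, imaging
import cv2
for n in("scene","top"):
    c=imaging.get_calibration(n);print(n,c)
    im=imaging.read_camera(n);cv2.imwrite(f"pics/{n}0.png",im[:,:,::-1])
print(env.get_obs())
E
```

```text
pics
scene {'camera_matrix': array([[569.32420166,   0.        , 317.34627848],
       [  0.        , 569.32420166, 237.44580097],
       [  0.        ,   0.        ,   1.        ]]), 'k1': -0.04044404414077101, 'position': array([ 1.06445473, -0.31340627,  0.98890372]), 'attitude': array([35.3001482 ,  0.38319269, 50.45347461])}
top {'camera_matrix': array([[526.03411195,   0.        , 325.46856343],
       [  0.        , 526.03411195, 236.34611145],
       [  0.        ,   0.        ,   1.        ]]), 'k1': -0.11109804605729828, 'position': array([0.4270134 , 0.07976666, 1.11543851]), 'attitude': array([  7.18341687,  -0.39012125, -88.91117306])}
{'time_s': 0.1, 'qpos': array([73.91729068, 18.43540718, -4.01397434, 83.1687477 ,  1.29424673,
       78.54067041, -3.26249486]), 'joint_velocities': array([-0.10658187, -0.02065307,  0.07801336, -0.12017591, -0.00282513,
        0.03013219,  0.0813546 ]), 'effort': array([-1.17961426e-04, -4.92572021e+01, -4.05913275e-01, -3.13397563e+01,
       -6.43356121e-02,  3.95174848e-02,  6.47553725e-05]), 'tool_pos': array([ 0.18863995, -0.62147249,  0.20585663]), 'tool_rot': array([-1.79900359e+02,  5.24612869e-03,  1.68882042e+01]), 'force': array([-0.04138296,  0.32952083,  0.30351829]), 'wrist_torque': array([ 0.01008329, -0.0395019 ,  0.01101375]), 'grasp_force': 0.0, 'grip_width': 0.08695085867254958}
```

View pics/scene0.png

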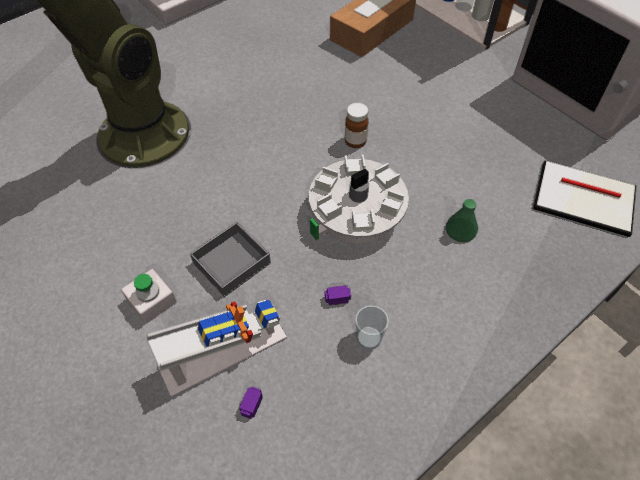

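View pics/top0.png

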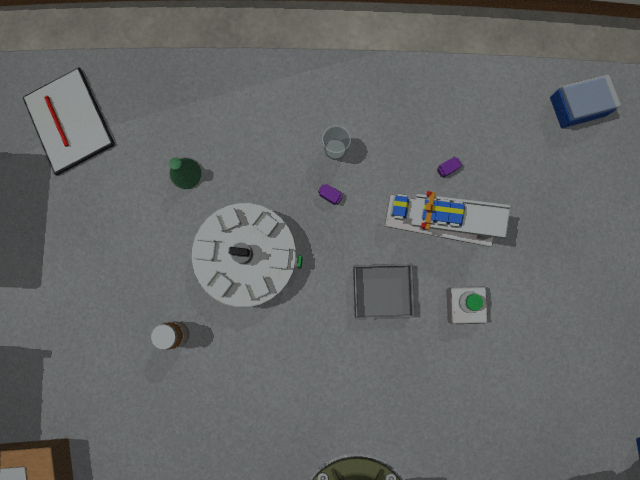

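The scene view shows the chute at lower left (cart1 by the stop at 266,313; clipped at 240,322; two more carts behind it), the tray at (230,257), the plunger at (145,284), the wheel at (358,195) and the mark at (314,228). In the top view the chute is at (447,215), the wheel at (244,254), the mark at (299,262), the tray at (385,292) and the plunger at (474,302). There are two purple decoys.

```bash
cat > h.py <<'E'
from cell import env, imaging
import cv2, numpy as np
from scipy.spatial.transform import Rotation as R
C={n:imaging.get_calibration(n) for n in("scene","top")}
def rot(n): return R.from_euler('xyz',C[n]['attitude'],degrees=True).as_matrix()
def ray(n,uv):
    c=C[n];K=c['camera_matrix'];d=np.array([(uv[0]-K[0,2])/K[0,0],(uv[1]-K[1,2])/K[1,1]])
    p=d.copy()
    for _ in range(20): p=d/(1+c['k1']*(p@p))
    return c['position'],rot(n)@np.array([p[0],-p[1],-1])
def onz(n,uv,z):
    o,d=ray(n,uv);return o+d*(z-o[2])/d[2]
def proj(n,P):
    c=C[n];q=rot(n).T@(np.asarray(P)-c['position']);s=np.array([q[0],-q[1]])/-q[2]
    s=s*(1+c['k1']*(s@s));K=c['camera_matrix'];return np.array([K[0,0]*s[0]+K[0,2],K[1,1]*s[1]+K[1,2]])
def tri(a,b):
    A=np.zeros((3,3));B=np.zeros(3)
    for n,uv in(("top",a),("scene",b)):
        o,d=ray(n,uv);d=d/np.linalg.norm(d);M=np.eye(3)-np.outer(d,d);A+=M;B+=M@o
    return np.linalg.solve(A,B)
HSV={'red':((0,160,110),(4,255,255)),'orange':((5,160,120),(16,255,255)),'yellow':((20,120,120),(35,255,255)),
 'blue':((100,150,60),(125,255,255)),'green':((55,120,60),(80,255,255)),'purple':((128,100,40),(160,255,255))}
def blobs(im,col,amin=6):
    m=cv2.inRange(cv2.cvtColor(im,cv2.COLOR_RGB2HSV),*HSV[col])
    n,l,s,c=cv2.connectedComponentsWithStats(m)
    return [(s[i,4],c[i].round(1).tolist(),s[i,:4].tolist()) for i in range(1,n) if s[i,4]>=amin],m
E
python3 - <<'E'
from h import *
for n in("top","scene"):
    im=imaging.read_camera(n)
    for k in HSV: print(n,k,blobs(im,k)[0])
    r=(375,175,150,140) if n=="top" else (140,280,150,110)
    x,y,w,h=r;cr=cv2.resize(im[y:y+h,x:x+w],None,fx=4,fy=4,interpolation=cv2.INTER_CUBIC)
    cv2.imwrite(f"pics/c_{n}.png",cr[:,:,::-1])
    if n=="top":
        cr=cv2.resize(im[195:315,180:320],None,fx=5,fy=5,interpolation=cv2.INTER_CUBIC);cv2.imwrite("pics/wheel.png",cr[:,:,::-1])
E
```

```text
top red [(np.int32(126), [56.0, 121.7], [45, 96, 22, 49]), (np.int32(13), [428.3, 192.9], [427, 191, 4, 5]), (np.int32(14), [423.0, 224.5], [421, 223, 5, 4])]
top orange []
top yellow [(np.int32(56), [400.1, 203.4], [394, 201, 13, 6]), (np.int32(9), [424.7, 206.6], [424, 205, 3, 4]), (np.int32(125), [448.7, 209.6], [435, 206, 29, 8])]
top blue [(np.int32(400), [560.6, 108.7], [550, 89, 27, 39]), (np.int32(40), [599.8, 113.4], [585, 109, 31, 10]), (np.int32(58), [401.2, 198.6], [395, 196, 14, 6]), (np.int32(8), [425.9, 201.2], [425, 200, 3, 4]), (np.int32(137), [448.5, 204.3], [434, 201, 30, 8]), (np.int32(121), [399.5, 210.8], [393, 206, 14, 12]), (np.int32(22), [424.0, 213.9], [423, 210, 3, 9]), (np.int32(287), [446.7, 216.9], [431, 211, 32, 14]), (np.int32(30), [638.2, 444.7], [637, 439, 3, 14])]
top green [(np.int32(41), [299.0, 260.9], [297, 255, 5, 12]), (np.int32(217), [474.0, 301.9], [466, 294, 17, 17])]
top purple [(np.int32(273), [449.0, 166.3], [438, 157, 23, 20]), (np.int32(289), [329.9, 193.7], [319, 184, 23, 20])]
scene red [(np.int32(153), [589.9, 186.5], [562, 178, 59,
[... 197 characters left out ...]
(81), [266.4, 312.7], [259, 308, 17, 14]), (np.int32(11), [243.7, 318.9], [243, 317, 3, 5]), (np.int32(166), [217.4, 327.5], [202, 320, 35, 21])]
scene blue [(np.int32(9), [448.0, 0.0], [444, 0, 9, 1]), (np.int32(140), [262.5, 306.6], [255, 300, 18, 18]), (np.int32(290), [214.6, 320.6], [198, 312, 36, 23]), (np.int32(104), [268.8, 318.0], [262, 312, 16, 16]), (np.int32(15), [245.7, 324.1], [244, 322, 4, 6]), (np.int32(247), [221.0, 333.2], [205, 325, 35, 21])]
scene green [(np.int32(37), [313.4, 222.1], [310, 218, 8, 9]), (np.int32(218), [142.4, 281.7], [134, 274, 18, 17])]
scene purple [(np.int32(409), [337.3, 294.8], [325, 286, 26, 19]), (np.int32(486), [250.5, 402.1], [239, 387, 23, 32])]
```

View pics/c_top.png

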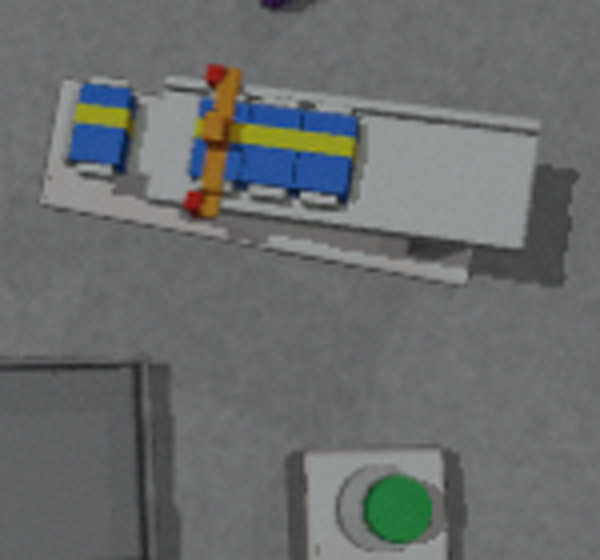

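View pics/wheel.png

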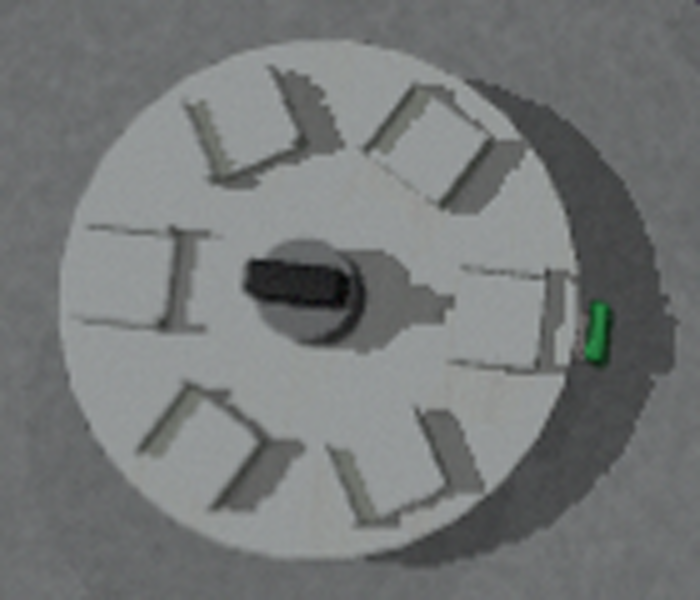

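View pics/c_scene.png

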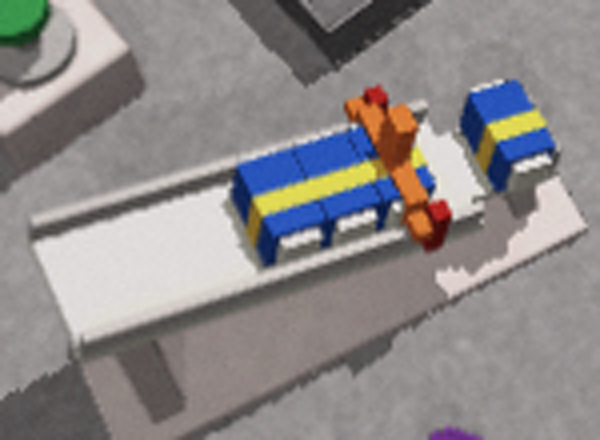

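The crops show cart1 alone at the stop, then the clipped cart at the gate with two plain carts (2 and 3) behind it, so there is no cart4. The knob bar lies along the line to the mark. Next I fit the frames.

```bash
cat > fit.py <<'E'
from h import *
from scipy.optimize import least_squares
s,c=np.sin(np.radians(18)),np.cos(np.radians(18))
def fp(d,y,h): return np.array([c*d-s*h,y,.045+s*d+c*h])   # feed coordinates from slope coords
def T(p,q): 
    a=p[2];return np.array([p[0]+np.cos(a)*q[0]-np.sin(a)*q[1],p[1]+np.sin(a)*q[0]+np.cos(a)*q[1],q[2]])
F=[("top",(510,205.5),fp(.225,.032,.012)),("top",(506.3,236.8),fp(.225,-.032,.012)),
   ("top",(428.5,192.4),fp(.066,.033,.026)),("top",(423,225),fp(.066,-.033,.026)),("top",(400.6,206.8),fp(.013,0,.026)),
   ("scene",(249.4,331.5),fp(.066,.033,.026)),("scene",(233.4,303.2),fp(.066,-.033,.026))]
f=lambda p:np.concatenate([proj(n,T(p,q))-uv for n,uv,q in F])
r=least_squares(f,[.5,-.1,-1.6],x_scale=[.1,.1,1]);p=r.x
E
python3 - <<'E'
from fit import *
print("feed",p[:2],np.degrees(p[2]),r.fun.reshape(-1,2).round(1).tolist())
for n,q in(("pickup",fp(.013,0,.013)),("gate",fp(.066,0,.026)),("clip",fp(.083,0,.013))): print(n,T(p,q))
# orange tab / tray / wheel / plunger
print("knob top(crop est)",onz("top",(180+298/5,195+283/5),.128))
im=imaging.read_camera("top");hs=cv2.cvtColor(im,cv2.COLOR_RGB2HSV)
m=((hs[...,2]>140)&(hs[...,1]<40)).astype(np.uint8)
m[:, :185]=0;m[:,305:]=0;m[:195]=0;m[312:]=0
m=cv2.morphologyEx(m,cv2.MORPH_OPEN,np.ones((3,3)))
cs,_=cv2.findContours(m,0,2);cc=max(cs,key=cv2.contourArea);hull=cv2.convexHull(cc)
pts=np.array([onz("top",q,.060)[:2] for q in hull[:,0]]);cen,rad=cv2.minEnclosingCircle(pts.astype(np.float32))
print("wheel",cen,rad)
g=onz("top",(299.8,261),.051)[:2];print("mark",g,np.hypot(*(g-cen)),np.degrees(np.arctan2(*(g-cen)[::-1])))
# green tops both views
print("plunger",onz("top",(474,302.2),.086),onz("scene",(142.4,281.5),.086),tri((474,302),(142.4,281.7)))
E
```

```text
feed [ 0.62470653 -0.07050915] -99.74216650448946 [[0.6, -0.6], [-0.3, 0.1], [0.5, 0.5], [0.7, -0.0], [-0.2, -1.2], [0.1, -0.5], [0.1, -1.2]]
pickup [ 0.62329418 -0.0787353   0.06138096]
gate [ 0.61544451 -0.12445511  0.09012259]
clip [ 0.61202888 -0.14434921  0.08301215]
knob top(crop est) [0.519318   0.23701931 0.128     ]
wheel (0.5212543606758118, 0.24127228558063507) 0.10511618852615356
mark [0.50986984 0.12615741] 0.11567645299438598 -95.64801480477404
plunger [ 0.43216448 -0.21930643  0.086     ] [ 0.43710375 -0.22385722  0.086     ] [ 0.43219889 -0.22253677  0.07759789]
```

```bash
python3 - <<'E'
from h import *
def w(u,v,z=.086): return onz("top",(180+u/5,195+v/5),z)[:2]
a=(w(85,227)+w(75,320))/2;b=(w(545,270)+w(540,372))/2;d=b-a
print(a,b,(a+b)/2,np.degrees(np.arctan2(d[1],d[0])),np.hypot(*d))
# tray: dark rim contour
for n in("top","scene"):
  im=imaging.read_camera(n);g=cv2.cvtColor(im,cv2.COLOR_RGB2GRAY)
  x,y,wd,h=(345,255,80,75) if n=="top" else (180,215,100,85)
  sub=cv2.GaussianBlur(g[y:y+h,x:x+wd],(3,3),0)
  m=(sub<62).astype(np.uint8)
  cs,_=cv2.findContours(m,0,2);cc=max(cs,key=lambda k:cv2.contourArea(cv2.convexHull(k)))
  (cx,cy),sz,an=cv2.minAreaRect(cc);print(n,cx+x,cy+y,sz,an,onz(n,(cx+x,cy+y),.03))
# tab: bottom/top
ims=imaging.read_camera("top");hs=cv2.cvtColor(ims,cv2.COLOR_RGB2HSV)
print("tab px expected from fit"); 
from fit import *
for h in(.029,.055): print(proj("top",T(p,fp(.083,0,h))),proj("scene",T(p,fp(.083,0,h))))
for yy in(-.038,.038): print(proj("top",T(p,fp(.083,yy,.02))),proj("scene",T(p,fp(.083,yy,.02))))
E
```

```text
[0.52522844 0.33057261] [0.51028101 0.14689819] [0.51775473 0.2387354 ] -94.65247728491262 0.18428163541285947
top 409.6952819824219 289.9915084838867 (48.08500671386719, 1.4768656492233276) 87.51044464111328 [ 0.45581498 -0.10094735  0.03      ]
scene 230.92441177368164 275.4153518676758 (36.893550872802734, 76.89266204833984) 88.47246551513672 [ 0.49836842 -0.07567644  0.03      ]
tab px expected from fit
[434.75329587 209.58657795] [232.94756045 317.97388398]
[433.3957601  206.55398144] [235.34668787 309.2243468 ]
[432.15990934 229.16389819] [223.18957591 304.38705766]
[438.1935576 192.2415216] [241.44084344 338.10274199]
```

```bash
cat > go.py <<'E'
from h import *
def go(name,pos,yaw,o=None):
    o=o or env.get_obs();t=o['tool_rot'];M=R.from_euler('xyz',t,degrees=True).as_matrix()
    d=M.T@(np.array(pos)-o['tool_pos']);tr=-((yaw-t[2]+180)%360-180)
    print(name,"shift",d.round(4).tolist(),"turn",round(float(np.radians(tr)),3),"alt",round(float(np.radians(tr-np.sign(tr)*180)),3))
E
python3 - <<'E'
from go import *; from fit import *
tr=(proj,);t=[onz("top",q,.035) for q in((355,265),(412,265),(413,318),(355,318))];print("tray",np.mean(t,0),[x.round(3).tolist() for x in t])
print("tray scene",onz("scene",(231,258),.035))
g=T(p,fp(.074,0,.013+.038));print("tab tcp",g, "scene/top chk",proj("top",T(p,fp(.074,0,.055))),proj("scene",T(p,fp(.074,0,.055))))
go("above",g+[0,0,.06],80.3);go("grip",g,80.3)
print(env.get_obs()['qpos'])
E
```

```text
tray [ 0.45194569 -0.04679704  0.035     ] [[0.505, 0.013, 0.035], [0.507, -0.105, 0.035], [0.399, -0.107, 0.035], [0.397, 0.012, 0.035]]
tray scene [ 0.46760153 -0.05351065  0.035     ]
tab tcp [ 0.6154643  -0.12433982  0.11637114] scene/top chk [428.768417   205.97850515] [240.0501037  307.79047037]
above shift [0.5528, -0.3521, 0.0304] turn -1.107 alt 2.035
grip shift [0.5528, -0.3521, 0.0904] turn -1.107 alt 2.035
[73.91760945 18.39811763 -4.01579291 83.11750329  1.29631046 78.54089737
 -3.26172675]
```

```bash
python3 -m crank '[{"x":0.05,"y":-0.032,"z":0,"turn":-0.1},{"x":0.1,"y":-0.064,"z":0,"turn":-0.2},{"x":0.15,"y":-0.096,"z":0,"turn":-0.3},{"x":0.2,"y":-0.128,"z":0,"turn":-0.4},{"x":0.25,"y":-0.16,"z":0,"turn":-0.5},{"x":0.3,"y":-0.192,"z":0,"turn":-0.6},{"x":0.35,"y":-0.224,"z":0,"turn":-0.7},{"x":0.4,"y":-0.256,"z":0,"turn":-0.8},{"x":0.45,"y":-0.288,"z":0,"turn":-0.9},{"x":0.5,"y":-0.32,"z":0.01,"turn":-1.0},{"x":0.553,"y":-0.352,"z":0.02,"turn":-1.107},{"x":0.553,"y":-0.352,"z":0.03,"turn":-1.107}]' 0.04 25
python3 -m crank '[{"z":0}]'
python3 - <<'E'
from go import *; from fit import *
g=T(p,fp(.074,0,.013+.038));go("grip",g,80.3);print(env.get_obs()['qpos'])
ims=[imaging.read_camera(n) for n in("scene","top")]
a=cv2.resize(ims[0][250:370,160:300],(700,600));cv2.imwrite("pics/a1.png",a[:,:,::-1])
E
```

```text
time_s: 1.9
tool_pos: [0.6182, -0.1172, 0.1764]
tool_rot: [180.0, -0.3, 80.9]
force: [0.1, -1.0, 0.9]
grip_width: 0.0399
grasp_force: 0.0
grip shift [-0.0077, -0.0016, 0.06] turn 0.01 alt -3.131
[ 35.32001674  19.91089009 -33.73252015  87.78448491  10.98703774
  75.63553769  -8.65401414]invalid input
```

View pics/a1.png

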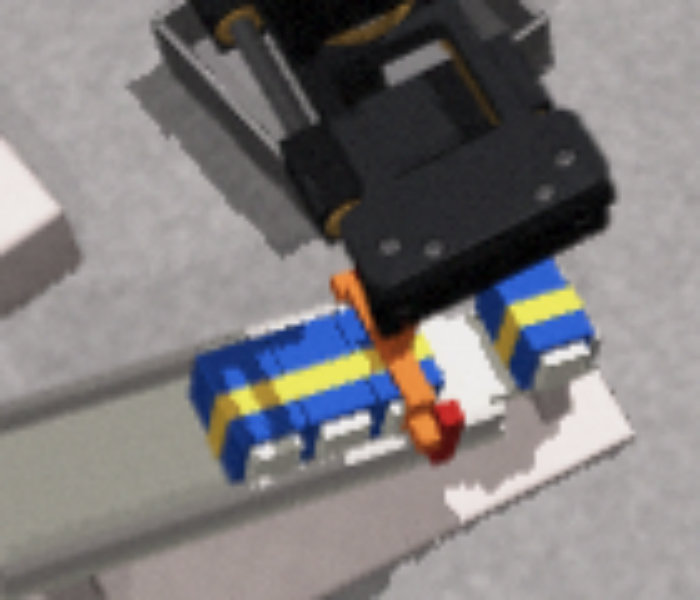

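The gripper is above the tab, and the carts have not moved. The arm was still in motion at that reading, so I'll let it settle.

```bash
python3 -m crank '[{"x":0,"y":0,"z":0,"turn":0},{"x":0,"y":0,"z":0,"turn":0},{"x":0,"y":0,"z":0,"turn":0}]'
python3 - <<'E'
from go import *; from fit import *
g=T(p,fp(.074,0,.013+.038));go("grip",g,80.3)
E
```

```text
time_s: 2.38
tool_pos: [0.6156, -0.1257, 0.1775]
tool_rot: [179.9, 0.0, 80.2]
force: [-0.4, 0.3, 0.2]
grip_width: 0.0398
grasp_force: 0.0
grip shift [0.0013, -0.0004, 0.0611] turn -0.002 alt 3.14
```

```bash
python3 -m crank '[{"x":0.001,"y":0,"z":0.03,"turn":0},{"x":0.001,"y":0,"z":0.05,"turn":0},{"x":0.001,"y":0,"z":0.061,"turn":0},{"x":0.001,"y":0,"z":0.061,"turn":0},{"x":0.001,"y":0,"z":0.061,"turn":0}]'
python3 -m crank '[{"x":0,"y":0,"z":0,"turn":0},{"x":0,"y":0,"z":0,"turn":0},{"x":0,"y":0,"z":0,"turn":0},{"x":0,"y":0,"z":0,"turn":0}]' 0 25
```

```text
time_s: 3.0
tool_pos: [0.6165, -0.1236, 0.1167]
tool_rot: [179.9, 0.0, 80.3]
force: [0.5, -0.4, 0.5]
grip_width: 0.0398
grasp_force: 0.0
time_s: 3.5
tool_pos: [0.6159, -0.1235, 0.1159]
tool_rot: [180.0, 0.0, 80.3]
force: [-0.8, 0.5, 0.0]
grip_width: 0.0077
grasp_force: 0.0
```

```bash
python3 - <<'E'
from h import *
im=imaging.read_camera("scene");t=imaging.read_camera("top")
a=cv2.resize(im[270:370,190:290],(400,400),interpolation=2);b=cv2.resize(t[160:260,380:480],(400,400),interpolation=2)
cv2.imwrite("pics/a2.png",np.hstack([a,b])[:,:,::-1]);print(env.get_obs()['grip_width'],env.get_obs()['grasp_force'])
E
```

```text
0.003329120861885 0.0
```

View pics/a2.png

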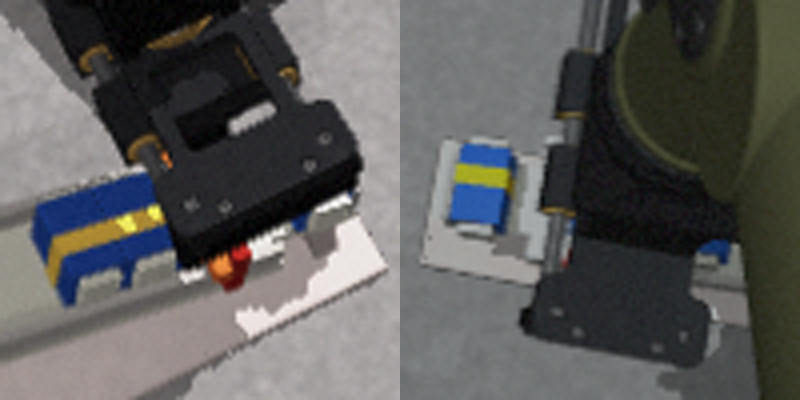

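The fingers closed on nothing and the tab is hidden behind the gripper body. I'll open, rise and look again.

```bash
python3 -m crank '[{"x":0,"y":0,"z":0,"turn":0},{"x":0,"y":0,"z":0,"turn":0},{"x":0,"y":0,"z":0,"turn":0},{"x":0,"y":0,"z":-0.03,"turn":0},{"x":-0.06,"y":0,"z":-0.06,"turn":0},{"x":-0.1,"y":0,"z":-0.08,"turn":0},{"x":-0.1,"y":0,"z":-0.08,"turn":0},{"x":-0.1,"y":0,"z":-0.08,"turn":0}]' 0.04 25
python3 - <<'E'
from h import *
im=imaging.read_camera("scene");t=imaging.read_camera("top")
for n,i in(("top",t),("scene",im)): print(n,blobs(i,"orange")[0],blobs(i,"red")[0],blobs(i,"yellow")[0])
a=cv2.resize(im[270:370,190:290],(400,400),interpolation=2);b=cv2.resize(t[160:260,380:480],(400,400),interpolation=2)
cv2.imwrite("pics/a3.png",np.hstack([a,b])[:,:,::-1])
E
```

```text
time_s: 4.6
tool_pos: [0.599, -0.2214, 0.1956]
tool_rot: [-180.0, -0.0, 80.3]
force: [0.6, 0.6, 0.1]
grip_width: 0.0399
grasp_force: 0.0
top [] [(np.int32(134), [55.9, 121.5], [45, 96, 22, 49]), (np.int32(13), [428.2, 192.6], [427, 191, 4, 4]), (np.int32(14), [423.0, 224.5], [421, 223, 5, 4])] [(np.int32(57), [400.0, 203.4], [394, 201, 13, 6]), (np.int32(10), [424.8, 206.7], [424, 205, 3, 4]), (np.int32(131), [448.2, 209.5], [434, 206, 30, 8])]
scene [(np.int32(252), [238.2, 318.6], [226, 304, 22, 36])] [(np.int32(162), [590.3, 186.7], [562, 178, 59, 19]), (np.int32(18), [233.6, 303.7], [231, 302, 6, 4]), (np.int32(20), [249.4, 332.3], [247, 330, 6, 5])] [(np.int32(79), [266.2, 312.7], [259, 308, 17, 14]), (np.int32(11), [243.7, 318.9], [243, 317, 3, 5]), (np.int32(166), [217.4, 327.5], [202, 320, 35, 21])]
```

View pics/a3.png

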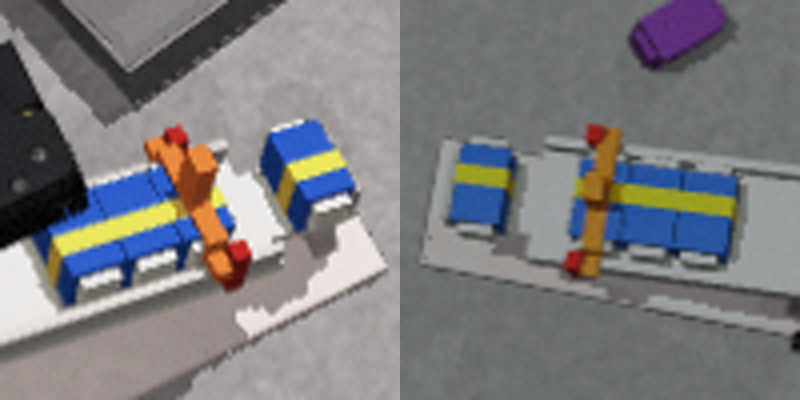

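```bash
python3 - <<'E'
from go import *; from fit import *
for z in(.097,.116,.167,.2,.25): print(z,[proj(n,[.6162,-.1235,z]).round(1).tolist() for n in("top","scene")])
o=env.get_obs();print(o['tool_pos'],o['tool_rot'])
for z in(.18,.2,.25): print(z,[proj(n,[*o['tool_pos'][:2],z]).round(1).tolist() for n in("top","scene")])
im=imaging.read_camera("scene");a=im[190:390,60:310]
t=imaging.read_camera("top")[110:310,380:630]
cv2.imwrite("pics/a4.png",np.vstack([cv2.resize(np.hstack([a,t]),(800,320))])[:,:,::-1])
E
```

```text
0.097 [[426.6, 207.9], [241.6, 314.4]]
0.116 [[428.5, 206.1], [240.3, 309.3]]
0.167 [[434.1, 201.1], [236.7, 294.7]]
0.2 [[437.9, 197.6], [234.2, 284.5]]
0.25 [[444.4, 191.7], [230.1, 267.9]]
[ 0.59911216 -0.22008272  0.19519587] [-1.79940786e+02 -6.06408080e-02  8.04586859e+01]
0.18 [[487.8, 210.2], [179.8, 317.2]]
0.2 [[491.2, 208.2], [177.2, 311.3]]
0.25 [[500.5, 203.0], [170.2, 295.5]]
```

View pics/a4.png

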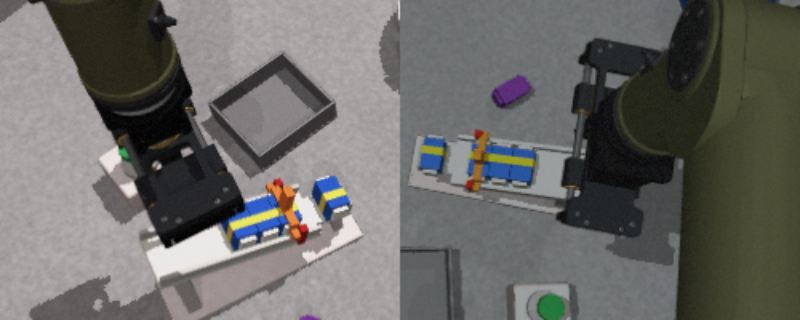

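The clip is unmoved and the tool's xy agrees with the picture, so the height is suspect. I'll triangulate the tab top, then probe it with closed fingers.

```bash
python3 -m crank '[{"x":0.03,"y":0,"z":0,"turn":0},{"x":0.07,"y":0,"z":0.01,"turn":0},{"x":0.1,"y":0,"z":0.025,"turn":0},{"x":0.1,"y":0,"z":0.04,"turn":0},{"x":0.1,"y":0,"z":0.048,"turn":0},{"x":0.1,"y":0,"z":0.05,"turn":0},{"x":0.1,"y":0,"z":0.05,"turn":0}]' 0 10
python3 - <<'E'
from h import *
print(tri((428.5,206.3),(240.5,308.5)), tri((428.5,206.3),(240.5,310)))
print(env.get_obs()['tool_pos'],env.get_obs()['force'])
E
python3 -m crank '[{"x":0,"y":0,"z":0.002,"turn":0},{"x":0,"y":0,"z":0.004,"turn":0},{"x":0,"y":0,"z":0.006,"turn":0},{"x":0,"y":0,"z":0.006,"turn":0},{"x":0,"y":0,"z":0.006,"turn":0}]'
```

```text
time_s: 5.68
tool_pos: [0.6159, -0.1248, 0.146]
tool_rot: [180.0, 0.0, 80.2]
force: [-0.7, -0.6, -0.2]
grip_width: 0.0009
grasp_force: 0.0
[ 0.61569811 -0.12292959  0.11735476] [ 0.61631973 -0.12374904  0.11378199]
[ 0.61586892 -0.124821    0.14598987] [-0.69231845 -0.58332199 -0.19820605]
time_s: 6.3
tool_pos: [0.6159, -0.1235, 0.1399]
tool_rot: [180.0, 0.0, 80.3]
force: [0.6, 0.2, 0.1]
grip_width: 0.0006
grasp_force: 0.0
```

```bash
for i in 1; do python3 -m crank '[{"x":0,"y":0,"z":0.002,"turn":0},{"x":0,"y":0,"z":0.003,"turn":0},{"x":0,"y":0,"z":0.003,"turn":0}]' | egrep 'pos|force:'; done; python3 -m crank '[{"x":0,"y":0,"z":0.002,"turn":0},{"x":0,"y":0,"z":0.003,"turn":0},{"x":0,"y":0,"z":0.003,"turn":0}]' | egrep 'pos|force:'
```

```text
tool_pos: [0.6158, -0.1235, 0.1367]
force: [0.3, -0.5, -0.7]
grasp_force: 0.0
tool_pos: [0.6158, -0.1235, 0.1337]
force: [-0.5, 0.2, -0.3]
grasp_force: 0.0
```

```bash
python3 -m crank '[{"x":0,"y":0,"z":0.002,"turn":0},{"x":0,"y":0,"z":0.003,"turn":0},{"x":0,"y":0,"z":0.003,"turn":0}]' | egrep 'pos|force:'
```

```text
tool_pos: [0.6158, -0.1235, 0.1307]
force: [-0.9, -0.6, 0.2]
grasp_force: 0.0
```

```bash
python3 -m crank '[{"x":0,"y":0,"z":0.002,"turn":0},{"x":0,"y":0,"z":0.003,"turn":0},{"x":0,"y":0,"z":0.003,"turn":0}]' | egrep 'pos|force:'
```

```text
tool_pos: [0.6158, -0.1235, 0.1277]
force: [0.2, -0.5, 0.8]
grasp_force: 0.0
```

```bash
python3 -m crank '[{"x":0,"y":0,"z":0.002,"turn":0},{"x":0,"y":0,"z":0.003,"turn":0},{"x":0,"y":0,"z":0.003,"turn":0}]' | egrep 'pos|force:'
```

```text
tool_pos: [0.6158, -0.1235, 0.1247]
force: [0.5, -0.2, 0.4]
grasp_force: 0.0
```

```bash
python3 -m crank '[{"x":0,"y":0,"z":0.002,"turn":0},{"x":0,"y":0,"z":0.003,"turn":0},{"x":0,"y":0,"z":0.003,"turn":0}]' | egrep 'pos|force:'
```

```text
tool_pos: [0.6158, -0.1235, 0.1217]
force: [-0.8, 0.5, 0.2]
grasp_force: 0.0
```

```bash
python3 -m crank '[{"x":0,"y":0,"z":0.002,"turn":0},{"x":0,"y":0,"z":0.003,"turn":0},{"x":0,"y":0,"z":0.003,"turn":0}]' | egrep 'pos|force:'
python3 - <<'E'
from h import *
im=imaging.read_camera("scene");t=imaging.read_camera("top")
print(blobs(im,"orange")[0],blobs(im,"yellow")[0])
a=cv2.resize(im[270:370,190:290],(400,400),interpolation=2);b=cv2.resize(t[160:260,380:480],(400,400),interpolation=2)
cv2.imwrite("pics/a5.png",np.hstack([a,b])[:,:,::-1])
E
```

```text
tool_pos: [0.6157, -0.1235, 0.1187]
force: [-0.7, 0.8, -0.1]
grasp_force: 0.0
[(np.int32(6), [230.5, 307.5], [229, 305, 4, 6]), (np.int32(30), [244.5, 336.0], [242, 333, 6, 7])] [(np.int32(144), [214.8, 328.4], [202, 322, 29, 19])]
```

View pics/a5.png

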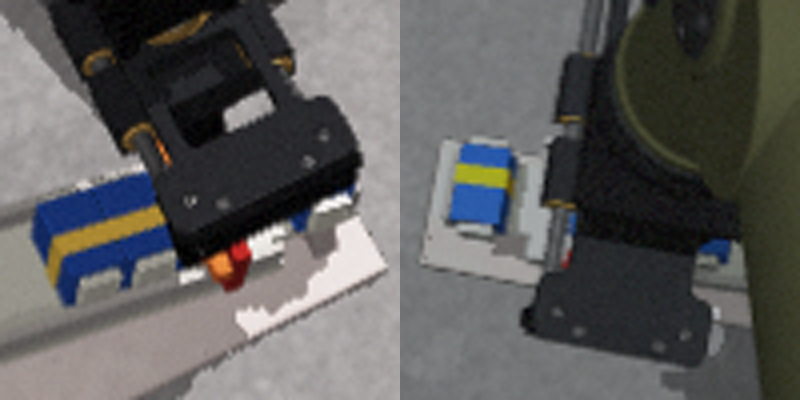

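```bash
python3 - <<'E'
from h import *
o=env.get_obs();M=R.from_euler('xyz',o['tool_rot'],degrees=True).as_matrix();P=o['tool_pos']
for n in("scene","top"):
  for z in(-.05,-.1,-.15):
    print(n,z,[proj(n,P+M@np.array([a,b,z])).round(0).tolist() for a in(-.0375,.0375) for b in(-.095,.095)])
for z in(.019,0,-.05): print([proj(n,P+M@np.array([0,0,z])).round(0).tolist() for n in("scene","top")])
E
```

```text
scene -0.05 [[193.0, 262.0], [241.0, 351.0], [233.0, 244.0], [283.0, 329.0]]
scene -0.1 [[188.0, 245.0], [237.0, 337.0], [229.0, 227.0], [282.0, 314.0]]
scene -0.15 [[181.0, 227.0], [232.0, 321.0], [225.0, 208.0], [280.0, 298.0]]
top -0.05 [[446.0, 255.0], [462.0, 156.0], [406.0, 248.0], [422.0, 148.0]]
top -0.1 [[453.0, 253.0], [469.0, 148.0], [410.0, 245.0], [428.0, 140.0]]
top -0.15 [[460.0, 250.0], [477.0, 140.0], [415.0, 241.0], [434.0, 131.0]]
[[241.0, 314.0], [427.0, 208.0]]
[[240.0, 308.0], [429.0, 206.0]]
[[236.0, 294.0], [434.0, 201.0]]
```

```bash
python3 -m crank '[{"x":0,"y":0,"z":0.002,"turn":0},{"x":0,"y":0,"z":0.003,"turn":0},{"x":0,"y":0,"z":0.003,"turn":0}]' | egrep 'pos|force:'
```

```text
tool_pos: [0.6157, -0.1235, 0.1157]
force: [-0.9, -0.0, -0.1]
grasp_force: 0.0
```

```bash
python3 -m crank '[{"x":0,"y":0,"z":0.002,"turn":0},{"x":0,"y":0,"z":0.003,"turn":0},{"x":0,"y":0,"z":0.003,"turn":0}]' | egrep 'pos|force:'
```

```text
tool_pos: [0.6158, -0.1235, 0.1127]
force: [-0.2, -0.2, 0.1]
grasp_force: 0.0
```

```bash
python3 -m crank '[{"x":0,"y":0,"z":0.002,"turn":0},{"x":0,"y":0,"z":0.003,"turn":0},{"x":0,"y":0,"z":0.003,"turn":0}]' | egrep 'pos|force:'
```

```text
tool_pos: [0.6158, -0.1235, 0.1097]
force: [-0.4, 0.7, 0.4]
grasp_force: 0.0
```

```bash
python3 -m crank '[{"x":0,"y":0,"z":0.002,"turn":0},{"x":0,"y":0,"z":0.004,"turn":0},{"x":0,"y":0,"z":0.004,"turn":0}]' | egrep 'pos|force:'
```

```text
tool_pos: [0.616, -0.1235, 0.1062]
force: [-0.5, 0.5, 2.5]
grasp_force: 1.1
```

```bash
python3 -m crank '[{"x":0,"y":0,"z":0.002,"turn":0},{"x":0,"y":0,"z":0.004,"turn":0},{"x":0,"y":0,"z":0.004,"turn":0}]' | egrep 'pos|force:'
```

```text
tool_pos: [0.6173, -0.1235, 0.1056]
force: [-4.2, 0.9, 15.4]
grasp_force: 8.3
```

```bash
python3 - <<'E'
from h import *
im=imaging.read_camera("scene");t=imaging.read_camera("top")
for n,i in(("s",im),("t",t)): print([(c,blobs(i,c)[0]) for c in("orange","yellow","red")])
E
```

```text
[('orange', [(np.int32(6), [232.0, 311.8], [231, 310, 3, 5]), (np.int32(10), [246.0, 338.1], [244, 337, 5, 4])]), ('yellow', [(np.int32(140), [214.6, 328.6], [202, 322, 29, 19])]), ('red', [(np.int32(165), [590.0, 186.7], [562, 178, 59, 19])])]
[('orange', []), ('yellow', [(np.int32(56), [400.1, 203.4], [394, 201, 13, 6])]), ('red', [(np.int32(143), [56.0, 121.4], [45, 96, 22, 49])])]
```

Contact came at TCP z = 0.106, which does not fit the tab, so the real fingertips may be offset from the reported pose. I'll check this by looking at the fingers over free bench.

```bash
python3 -m crank '[{"x":0,"y":0,"z":-0.04,"turn":0},{"x":0,"y":0,"z":-0.08,"turn":0},{"x":0.04,"y":-0.03,"z":-0.09,"turn":-0.15},{"x":0.08,"y":-0.06,"z":-0.09,"turn":-0.33},{"x":0.12,"y":-0.09,"z":-0.09,"turn":-0.5},{"x":0.155,"y":-0.125,"z":-0.09,"turn":-0.68},{"x":0.155,"y":-0.125,"z":-0.08,"turn":-0.86},{"x":0.155,"y":-0.125,"z":-0.06,"turn":-1.06},{"x":0.155,"y":-0.125,"z":-0.05,"turn":-1.06},{"x":0.155,"y":-0.125,"z":-0.05,"turn":-1.06},{"x":0.155,"y":-0.125,"z":-0.05,"turn":-1.06}]' 0.06
python3 - <<'E'
from h import *
o=env.get_obs();M=R.from_euler('xyz',o['tool_rot'],degrees=True).as_matrix();P=o['tool_pos']
q=proj("scene",P);print(P,q)
im=imaging.read_camera("scene");t=imaging.read_camera("top")
for n,i in(("s",im),("t",t)): print([(c,blobs(i,c)[0]) for c in("orange","red")])
r=im.copy();u,v=int(q[0])-75,int(q[1])-75
a=cv2.resize(r[v:v+150,u:u+150],(600,600),interpolation=2)
for b in(-.03,.03):
  for z in(0,.019):
    k=(proj("scene",P+M@np.array([0,b,z]))-[u,v])*4;cv2.circle(a,(int(k[0]),int(k[1])),3,(255,0,255),-1)
cv2.imwrite("pics/a6.png",a[:,:,::-1]);print(u,v)
cv2.imwrite("pics/raw_t6.png",t[:,:,::-1]);cv2.imwrite("pics/raw_s6.png",im[:,:,::-1])
E
```

```text
time_s: 12.38
tool_pos: [0.5192, 0.0503, 0.1523]
tool_rot: [180.0, 0.0, 140.9]
force: [0.1, -0.2, -0.1]
grip_width: 0.0598
grasp_force: 0.0
[0.51916486 0.05034762 0.15232286] [284.53515901 211.39309836]
[('orange', [(np.int32(256), [238.4, 319.0], [226, 305, 23, 35])]), ('red', [(np.int32(164), [590.4, 186.8], [562, 178, 59, 19]), (np.int32(18), [233.6, 303.7], [231, 302, 6, 4]), (np.int32(20), [249.4, 332.3], [247, 330, 6, 5])])]
[('orange', []), ('red', [(np.int32(143), [56.1, 121.6], [45, 96, 23, 49]), (np.int32(13), [428.2, 192.9], [427, 191, 4, 5]), (np.int32(13), [422.8, 224.6], [421, 223, 4, 4])])]
209 136
```

View pics/a6.png

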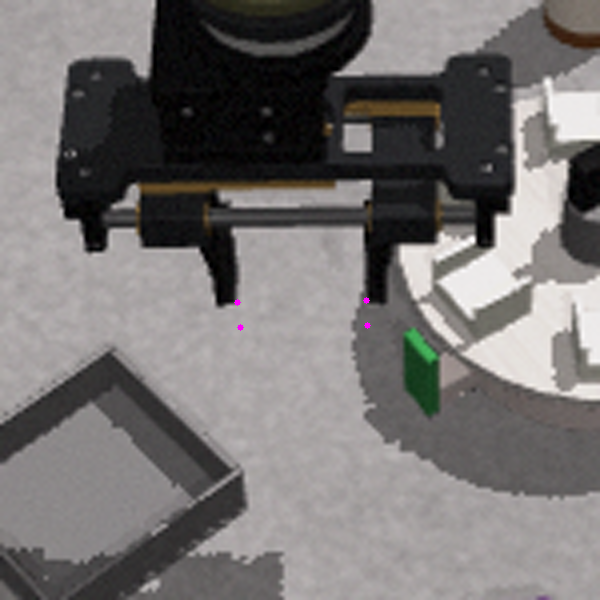

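The fingertips show at (228,303) and (377,303) in the crop, which is 23 crop pixels above the prediction; sideways they match. I'll turn half round to separate a tool-x offset from a length error.

```bash
cat > tips.py <<'E'
from h import *
def tips(n="scene"):
    o=env.get_obs();M=R.from_euler('xyz',o['tool_rot'],degrees=True).as_matrix();P=o['tool_pos'];w=o['grip_width']/2
    im=imaging.read_camera(n);g=im.max(2);out=[]
    for b in(-1,1):
        k=proj(n,P+M@np.array([0,b*(w+.006),.019]));best=None
        cols=[]
        for du in range(-4,5):
            u=int(round(k[0]))+du;v0=int(k[1])-25
            col=g[v0:v0+50,u]<48
            if col.any(): 
                cols.append((u,v0+int(np.max(np.nonzero(col)[0]))))
        out.append((k.round(1).tolist(),cols))
    return P.round(4),o['tool_rot'].round(1),out,im
E
python3 - <<'E'
from tips import *
r=tips();print(r[:3]);print(env.get_obs()['qpos'].round(1))
E
python3 -m crank '[{"x":0,"y":0,"z":0,"turn":0.18},{"x":0,"y":0,"z":0,"turn":0.36},{"x":0,"y":0,"z":0,"turn":0.54},{"x":0,"y":0,"z":0,"turn":0.72},{"x":0,"y":0,"z":0,"turn":0.9},{"x":0,"y":0,"z":0,"turn":1.08},{"x":0,"y":0,"z":0,"turn":1.26},{"x":0,"y":0,"z":0,"turn":1.44},{"x":0,"y":0,"z":0,"turn":1.57},{"x":0,"y":0,"z":0,"turn":1.57}]' - | head -3
python3 -m crank '[{"x":0,"y":0,"z":0,"turn":0.18},{"x":0,"y":0,"z":0,"turn":0.36},{"x":0,"y":0,"z":0,"turn":0.54},{"x":0,"y":0,"z":0,"turn":0.72},{"x":0,"y":0,"z":0,"turn":0.9},{"x":0,"y":0,"z":0,"turn":1.08},{"x":0,"y":0,"z":0,"turn":1.26},{"x":0,"y":0,"z":0,"turn":1.44},{"x":0,"y":0,"z":0,"turn":1.57},{"x":0,"y":0,"z":0,"turn":1.57},{"x":0,"y":0,"z":0,"turn":1.57}]' - | head -3
python3 - <<'E'
from tips import *
r=tips();print(r[:3]);print(env.get_obs()['qpos'].round(1))
E
```

```text
(array([0.5193, 0.0504, 0.1525]), array([180.,   0., 141.]), [([266.2, 217.8], [(262, 205), (263, 211), (264, 211), (265, 211), (266, 211), (267, 210)]), ([304.1, 217.3], [(300, 198), (301, 210), (302, 210), (303, 211), (304, 211), (305, 210), (306, 201), (307, 196), (308, 196)])])
[ 35.1   8.5 -46.8 104.1   6.6  70.1  37.4]
time_s: 13.78
tool_pos: [0.519, 0.0504, 0.1522]
tool_rot: [180.0, -0.0, 51.2]
time_s: 15.15
tool_pos: [0.5188, 0.0503, 0.1519]
tool_rot: [-180.0, -0.0, -38.7]
(array([0.5188, 0.0503, 0.1519]), array([-180. ,   -0. ,  -38.7]), [([304.0, 217.3], [(300, 198), (301, 210), (302, 210), (303, 211), (304, 211), (305, 208), (306, 200), (307, 196), (308, 196)]), ([265.9, 217.9], [(262, 206), (263, 211), (264, 211), (265, 211), (266, 211), (267, 210)])])
[  22.5    6.8  -32.9  104.5    3.9   69.8 -140.3]
```

Unchanged, so it is either a length or height offset or a world bias. I'll touch the bench to decide, turning back to yaw 80 first.

```bash
python3 -m crank '[{"x":0,"y":0,"z":0,"turn":-0.18},{"x":0,"y":0,"z":0,"turn":-0.36},{"x":0,"y":0,"z":0,"turn":-0.54},{"x":0,"y":0,"z":0,"turn":-0.72},{"x":0,"y":0,"z":0,"turn":-0.9},{"x":0,"y":0,"z":0.02,"turn":-1.08},{"x":0,"y":0,"z":0.03,"turn":-1.26},{"x":0,"y":0,"z":0.05,"turn":-1.44},{"x":0,"y":0,"z":0.08,"turn":-1.62},{"x":0,"y":0,"z":0.1,"turn":-1.8},{"x":0,"y":0,"z":0.12,"turn":-1.98},{"x":0,"y":0,"z":0.12,"turn":-2.07}]' 0 
python3 -m crank '[{"x":0,"y":0,"z":0.002,"turn":0},{"x":0,"y":0,"z":0.004,"turn":0},{"x":0,"y":0,"z":0.006,"turn":0},{"x":0,"y":0,"z":0.006,"turn":0}]'
```

```text
time_s: 16.7
tool_pos: [0.5173, 0.0501, 0.0301]
tool_rot: [-179.8, 0.0, 80.1]
force: [-0.4, -0.2, 0.4]
grip_width: 0.0004
grasp_force: 0.0
time_s: 17.2
tool_pos: [0.5187, 0.0503, 0.0258]
tool_rot: [180.0, 0.0, 79.7]
force: [1.1, 0.0, 0.6]
grip_width: 0.0003
grasp_force: 0.0
```

```bash
python3 -m crank '[{"x":0,"y":0,"z":0.002,"turn":0},{"x":0,"y":0,"z":0.004,"turn":0},{"x":0,"y":0,"z":0.005,"turn":0},{"x":0,"y":0,"z":0.005,"turn":0}]' | egrep "pos|force:"
```

```text
tool_pos: [0.5186, 0.0503, 0.0207]
force: [-0.1, -0.2, -0.2]
grasp_force: 0.0
```

```bash
python3 -m crank '[{"x":0,"y":0,"z":0.002,"turn":0},{"x":0,"y":0,"z":0.003,"turn":0},{"x":0,"y":0,"z":0.003,"turn":0}]' | egrep "pos|force:"
```

```text
tool_pos: [0.5187, 0.0503, 0.0177]
force: [-0.4, 0.4, 0.1]
grasp_force: 0.0
```

```bash
for k in 1; do python3 -m crank '[{"x":0,"y":0,"z":0.002,"turn":0},{"x":0,"y":0,"z":0.003,"turn":0},{"x":0,"y":0,"z":0.003,"turn":0}]' | egrep "pos|force:"; done;  python3 -m crank '[{"x":0,"y":0,"z":0.002,"turn":0},{"x":0,"y":0,"z":0.003,"turn":0},{"x":0,"y":0,"z":0.003,"turn":0}]' | egrep "pos|force:"
```

```text
tool_pos: [0.5186, 0.0503, 0.0147]
force: [-0.4, -0.3, -0.6]
grasp_force: 0.0
tool_pos: [0.5186, 0.0503, 0.0117]
force: [0.6, -0.1, -0.3]
grasp_force: 0.0
```

```bash
python3 -m crank '[{"x":0,"y":0,"z":0.002,"turn":0},{"x":0,"y":0,"z":0.003,"turn":0},{"x":0,"y":0,"z":0.003,"turn":0}]' | egrep "pos|force:"
```

```text
tool_pos: [0.5186, 0.0503, 0.0087]
force: [0.8, -1.1, 0.8]
grasp_force: 0.0
```

```bash
python3 -m crank '[{"x":0,"y":0,"z":0.002,"turn":0},{"x":0,"y":0,"z":0.003,"turn":0},{"x":0,"y":0,"z":0.003,"turn":0}]' | egrep "pos|force:"
```

```text
tool_pos: [0.5186, 0.0503, 0.0057]
force: [-0.4, 0.1, -0.5]
grasp_force: 0.0
```

```bash
python3 -m crank '[{"x":0,"y":0,"z":0.002,"turn":0},{"x":0,"y":0,"z":0.003,"turn":0},{"x":0,"y":0,"z":0.003,"turn":0}]' | egrep "pos|force:"
```

```text
tool_pos: [0.5186, 0.0503, 0.0027]
force: [0.4, -0.3, -0.4]
grasp_force: 0.0
```

```bash
python3 -m crank '[{"x":0,"y":0,"z":0.002,"turn":0},{"x":0,"y":0,"z":0.003,"turn":0},{"x":0,"y":0,"z":0.003,"turn":0}]' | egrep "pos|force:"
```

```text
tool_pos: [0.5186, 0.0503, -0.0003]
force: [-0.4, -0.2, 0.4]
grasp_force: 0.0
```

```bash
python3 -m crank '[{"x":0,"y":0,"z":0.002,"turn":0},{"x":0,"y":0,"z":0.003,"turn":0},{"x":0,"y":0,"z":0.003,"turn":0}]' | egrep "pos|force:"
```

```text
tool_pos: [0.5186, 0.0503, -0.0033]
force: [0.2, 0.8, 0.5]
grasp_force: 0.0
```

```bash
python3 -m crank '[{"x":0,"y":0,"z":0.003,"turn":0},{"x":0,"y":0,"z":0.005,"turn":0},{"x":0,"y":0,"z":0.005,"turn":0}]' | egrep "pos|force:"
```

```text
tool_pos: [0.5185, 0.0503, -0.0084]
force: [-0.3, -0.2, -0.8]
grasp_force: 0.0
```

```bash
python3 -m crank '[{"x":0,"y":0,"z":0.002,"turn":0},{"x":0,"y":0,"z":0.003,"turn":0},{"x":0,"y":0,"z":0.003,"turn":0}]' | egrep "pos|force:"
```

```text
tool_pos: [0.5186, 0.0503, -0.0113]
force: [-0.2, 0.2, -0.4]
grasp_force: 0.0
```

```bash
python3 -m crank '[{"x":0,"y":0,"z":0.002,"turn":0},{"x":0,"y":0,"z":0.003,"turn":0},{"x":0,"y":0,"z":0.003,"turn":0}]' | egrep "pos|force:"
```

```text
tool_pos: [0.5186, 0.0503, -0.0143]
force: [-0.4, -1.5, -0.1]
grasp_force: 0.0
```

```bash
python3 -m crank '[{"x":0,"y":0,"z":0.002,"turn":0},{"x":0,"y":0,"z":0.003,"turn":0},{"x":0,"y":0,"z":0.003,"turn":0}]' | egrep "pos|force:"
```

```text
tool_pos: [0.5189, 0.0503, -0.0153]
force: [-7.2, -1.7, 16.6]
grasp_force: 8.3
```

```bash
python3 -m crank '[{"x":0,"y":0,"z":0.002,"turn":0},{"x":0,"y":0,"z":0.003,"turn":0},{"x":0,"y":0,"z":0.003,"turn":0}]' | egrep "pos|force:"
```

```text
tool_pos: [0.519, 0.0503, -0.0155]
force: [-14.6, -1.8, 41.9]
grasp_force: 21.0
```

```bash
python3 -m crank '[{"x":0,"y":0,"z":0.002,"turn":0},{"x":0,"y":0,"z":0.003,"turn":0},{"x":0,"y":0,"z":0.003,"turn":0}]' | egrep "pos|force:"; python3 - <<'E'
from h import *
im=imaging.read_camera("scene");o=env.get_obs()
q=proj("scene",o['tool_pos']).astype(int);print(q,proj("scene",o['tool_pos']+[0,0,.03]))
a=cv2.resize(im[q[1]-90:q[1]+60,q[0]-100:q[0]+100],(800,600),interpolation=2);cv2.imwrite("pics/a7.png",a[:,:,::-1])
E
```

```text
tool_pos: [0.519, 0.0502, -0.0156]
force: [-25.3, -3.8, 67.0]
grasp_force: 33.7
[288 260] [288.04794566 252.56387199]
```

View pics/a7.png

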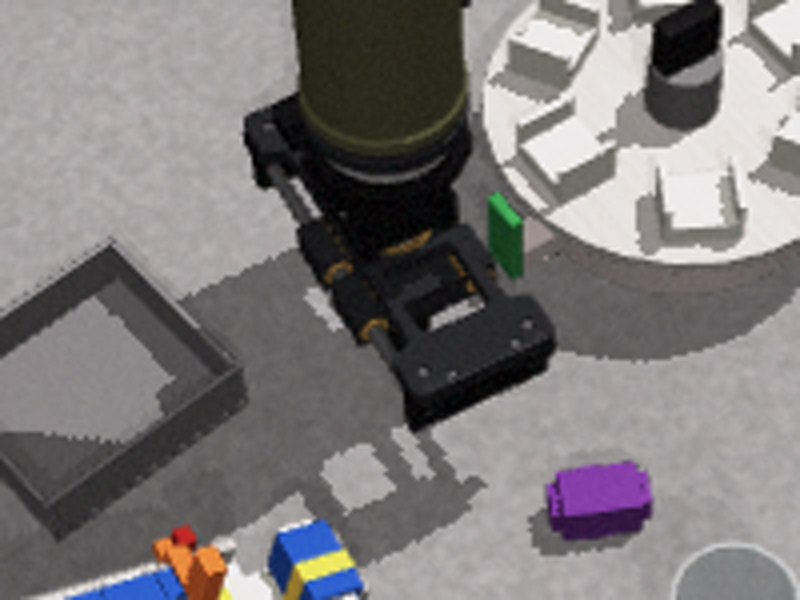

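The fingers pressed on the bench at reported z = -0.015, so the reported z is about 34 mm too low; the earlier contact really was the tab top. I'll back off and work out the xy bias from the tips seen before.

```bash
python3 -m crank '[{"x":0,"y":0,"z":-0.02,"turn":0},{"x":0,"y":0,"z":-0.06,"turn":0},{"x":0,"y":0,"z":-0.12,"turn":0},{"x":0,"y":0,"z":-0.12,"turn":0},{"x":0,"y":0,"z":-0.12,"turn":0}]' 0.04 25
python3 - <<'E'
from h import *
q=onz("scene",(284.6,211.75),.1525+.0339-.019);a=np.radians(-39)
print(q-np.array([np.cos(a),np.sin(a),0])*.0095)
for z in(.033,.036): print(onz("scene",(284.6,211.75),.1525+z-.019))
E
```

```text
time_s: 23.62
tool_pos: [0.5185, 0.05, 0.0966]
tool_rot: [180.0, 0.0, 79.7]
force: [-0.8, 0.8, 0.3]
grip_width: 0.0378
grasp_force: 0.0
[0.5223402  0.04935673 0.1674    ]
[0.52913726 0.04376906 0.1665    ]
[0.53109001 0.04246614 0.1695    ]
```

xy agrees within about 3 mm, so the bias is mainly z +0.034. I'll put this in the helper and go for the tab.

```bash
cat >> go.py <<'E'
B=np.array([.002,-.0005,.0338])
_g=go
def go(name,pos,yaw): _g(name,np.array(pos)-B,yaw)   # pos true, state reads pos-B
E
python3 - <<'E'
from go import *; from fit import *
g=T(p,fp(.074,0,.013+.038));go("above",g+[0,0,.055],80.3);go("grip",g,80.3)
E
```

```text
above shift [-0.1541, 0.1244, -0.0409] turn -0.01 alt 3.132
grip shift [-0.1541, 0.1244, 0.0141] turn -0.01 alt 3.132
```

```bash
python3 -m crank '[{"x":0,"y":0,"z":-0.04,"turn":0},{"x":-0.03,"y":0.025,"z":-0.05,"turn":0},{"x":-0.08,"y":0.06,"z":-0.05,"turn":0},{"x":-0.12,"y":0.1,"z":-0.045,"turn":-0.01},{"x":-0.154,"y":0.124,"z":-0.041,"turn":-0.01},{"x":-0.154,"y":0.124,"z":-0.041,"turn":-0.01},{"x":-0.154,"y":0.124,"z":-0.03,"turn":-0.01},{"x":-0.154,"y":0.124,"z":-0.01,"turn":-0.01},{"x":-0.154,"y":0.124,"z":0.005,"turn":-0.01},{"x":-0.154,"y":0.124,"z":0.014,"turn":-0.01},{"x":-0.154,"y":0.124,"z":0.014,"turn":-0.01},{"x":-0.154,"y":0.124,"z":0.014,"turn":-0.01}]' 0.04 25
python3 -m crank '[{"x":0,"y":0,"z":0,"turn":0},{"x":0,"y":0,"z":0,"turn":0},{"x":0,"y":0,"z":0,"turn":0},{"x":0,"y":0,"z":0,"turn":0},{"x":0,"y":0,"z":0,"turn":0}]' 0 30
python3 - <<'E'
from go import *; from fit import *
g=T(p,fp(.074,0,.013+.038));go("grip",g,80.3)
E
```

```text
time_s: 25.12
tool_pos: [0.6137, -0.1233, 0.0833]
tool_rot: [180.0, 0.0, 80.3]
force: [0.4, -0.4, 0.4]
grip_width: 0.0402
grasp_force: 0.0
time_s: 25.75
tool_pos: [0.6142, -0.1235, 0.0832]
tool_rot: [179.9, 0.0, 80.3]
force: [2.8, -0.4, -0.1]
grip_width: 0.0137
grasp_force: 30.0
grip shift [-0.0005, -0.0006, 0.0007] turn 0.0 alt -3.141
```

Tab gripped (13.7 mm, 30 N). Lifting.

```bash
python3 -m crank '[{"x":0.001,"y":0,"z":-0.006,"turn":0},{"x":0.002,"y":0,"z":-0.012,"turn":0},{"x":0.004,"y":0,"z":-0.02,"turn":0},{"x":0.005,"y":0,"z":-0.028,"turn":0},{"x":0.007,"y":0,"z":-0.036,"turn":0},{"x":0.007,"y":0,"z":-0.05,"turn":0},{"x":0.007,"y":0,"z":-0.07,"turn":0},{"x":0.007,"y":0,"z":-0.09,"turn":0},{"x":0.007,"y":0,"z":-0.09,"turn":0},{"x":0.007,"y":0,"z":-0.09,"turn":0}]'
python3 - <<'E'
from go import *
go("tray",[.457,-.049,.061],80)
im=imaging.read_camera("scene");print(blobs(im,"yellow")[0],blobs(im,"orange")[0])
cv2.imwrite("pics/raw8.png",im[:,:,::-1])
E
```

```text
time_s: 27.0
tool_pos: [0.6142, -0.1165, 0.1726]
tool_rot: [-180.0, 0.0, 80.3]
force: [0.9, -0.5, -1.2]
grip_width: 0.0133
grasp_force: 30.0
tray shift [0.0403, -0.1684, 0.1455] turn 0.005 alt -3.136
[(np.int32(18), [225.7, 300.6], [224, 297, 4, 8]), (np.int32(194), [252.6, 316.2], [233, 308, 43, 22])] []
```

Holding, and the carts slid down. I'll check numerically that the tray has not moved, then place.

```bash
python3 -m crank '[{"x":0.01,"y":-0.05,"z":0,"turn":0},{"x":0.02,"y":-0.1,"z":0,"turn":0},{"x":0.04,"y":-0.15,"z":0.0,"turn":0},{"x":0.04,"y":-0.168,"z":0.02,"turn":0},{"x":0.04,"y":-0.168,"z":0.05,"turn":0},{"x":0.04,"y":-0.168,"z":0.07,"turn":0},{"x":0.04,"y":-0.168,"z":0.08,"turn":0},{"x":0.04,"y":-0.168,"z":0.08,"turn":0}]'
python3 - <<'E'
from go import *
a=cv2.imread("pics/top0.png",0);s=cv2.imread("pics/scene0.png",0)
for n,ref,boxes in(("top",a,[(350,258,14,16),(405,258,14,16),(350,308,14,16),(405,308,14,16)]),("scene",s,[(185,245,18,24),(212,280,22,16),(260,247,16,20),(228,218,20,16)])):
    im=cv2.cvtColor(imaging.read_camera(n),cv2.COLOR_RGB2GRAY)
    for x,y,w,h in boxes:
        rgn=im[y-20:y+h+20,x-20:x+w+20];r=cv2.matchTemplate(rgn,ref[y:y+h,x:x+w],cv2.TM_CCOEFF_NORMED);_,mx,_,l=cv2.minMaxLoc(r);print(n,round(mx,2),l[0]-20,l[1]-20)
go("tray",[.457,-.049,.061],80)
E
```

```text
time_s: 28.05
tool_pos: [0.455, -0.0485, 0.0922]
tool_rot: [-179.9, -0.0, 80.3]
force: [-0.5, -0.1, -0.4]
grip_width: 0.0137
grasp_force: 30.0
top 0.68 20 -4
top 0.68 20 -17
top 0.78 11 20
top 0.35 20 -14
scene 0.66 -20 4
scene 0.8 -1 -7
scene 0.89 -20 7
scene 0.67 14 -9
tray shift [-0.0, -0.0012, 0.0661] turn 0.006 alt -3.136
```

```bash
python3 - <<'E'
from h import *
s=cv2.imread("pics/scene0.png",0)
ims={"raw8":cv2.imread("pics/raw8.png",0),"raw_s6":cv2.imread("pics/raw_s6.png",0),"now":cv2.cvtColor(imaging.read_camera("scene"),cv2.COLOR_RGB2GRAY)}
for k,im in ims.items():
    for x,y,w,h in[(183,235,50,60),(183,240,24,34),(205,270,34,26),(255,240,22,30)]:
        r=cv2.matchTemplate(im[y-25:y+h+25,x-25:x+w+25],s[y:y+h,x:x+w],cv2.TM_CCOEFF_NORMED);_,mx,_,l=cv2.minMaxLoc(r);print(k,round(mx,2),l[0]-25,l[1]-25)
im=imaging.read_camera("scene");cv2.imwrite("pics/a9.png",cv2.resize(im[190:350,130:343],(800,600))[:,:,::-1])
E
```

```text
raw8 0.76 -22 8
raw8 0.97 -22 8
raw8 0.88 -22 9
raw8 0.78 -6 3
raw_s6 0.81 0 0
raw_s6 0.99 0 0
raw_s6 0.7 0 0
raw_s6 0.99 0 0
now 0.67 -22 8
now 0.73 -22 8
now 0.77 -2 -6
now 0.99 -21 8
```

The tray has been knocked by (-21,+8) px in the scene view. I'll recompute its position.

```bash
python3 - <<'E'
from go import *
d=onz("scene",(209.5,266),.035)-onz("scene",(231,258),.035);print(d)
c=np.array([.457,-.049,0])+d;c[2]=.061;print(c);go("tray",c,80)
t=imaging.read_camera("top");a=cv2.imread("pics/top0.png",0);im=cv2.cvtColor(t,cv2.COLOR_RGB2GRAY)
for x,y,w,h in((396,256,24,60),(350,300,70,26),(396,300,24,26)):
    r=cv2.matchTemplate(im[y-15:y+h+35,x-15:x+w+45],a[y:y+h,x:x+w],cv2.TM_CCOEFF_NORMED);_,mx,_,l=cv2.minMaxLoc(r);print(round(mx,2),l[0]-15,l[1]-15)
print(proj("top",[.457,-.049,.035]),proj("top",[c[0],c[1],.035]))
E
```

```text
[-0.01171573 -0.04380013  0.        ]
[ 0.44528427 -0.09280013  0.061     ]
tray shift [-0.0451, -0.0056, 0.0664] turn 0.006 alt -3.136
0.51 33 25
0.32 32 24
0.32 45 24
[384.92377216 288.94660471] [406.13991208 295.01525721]
```

```bash
python3 -m crank '[{"x":-0.025,"y":-0.004,"z":0,"turn":0},{"x":-0.045,"y":-0.007,"z":0.01,"turn":0},{"x":-0.045,"y":-0.007,"z":0.03,"turn":0},{"x":-0.045,"y":-0.007,"z":0.05,"turn":0},{"x":-0.045,"y":-0.007,"z":0.06,"turn":0},{"x":-0.045,"y":-0.007,"z":0.066,"turn":0},{"x":-0.045,"y":-0.007,"z":0.066,"turn":0},{"x":-0.045,"y":-0.007,"z":0.066,"turn":0}]'
python3 -m crank '[{"x":0,"y":0,"z":0.001,"turn":0},{"x":0,"y":0,"z":0.003,"turn":0},{"x":0,"y":0,"z":0.003,"turn":0}]'
```

```text
time_s: 29.3
tool_pos: [0.4417, -0.092, 0.0274]
tool_rot: [179.9, 0.0, 80.3]
force: [-0.3, -0.8, -0.4]
grip_width: 0.0138
grasp_force: 30.0
time_s: 29.68
tool_pos: [0.441, -0.0919, 0.0237]
tool_rot: [-180.0, 0.0, 80.3]
force: [-1.0, 0.4, 0.1]
grip_width: 0.0142
grasp_force: 30.0
```

```bash
python3 -m crank '[{"x":0,"y":0,"z":0.001,"turn":0},{"x":0,"y":0,"z":0.001,"turn":0},{"x":0,"y":0,"z":0.001,"turn":0},{"x":0,"y":0,"z":-0.03,"turn":0},{"x":0,"y":0,"z":-0.08,"turn":0},{"x":0,"y":0.06,"z":-0.11,"turn":0},{"x":0,"y":0.11,"z":-0.11,"turn":0},{"x":0,"y":0.16,"z":-0.1,"turn":0},{"x":0,"y":0.16,"z":-0.1,"turn":0},{"x":0,"y":0.16,"z":-0.1,"turn":0}]' 0.04
python3 - <<'E'
from go import *; from fit import *
P=T(p,fp(.013,0,.013));go("pick",P,80.3)
im=imaging.read_camera("scene");print("or",blobs(im,"orange")[0],"ye",blobs(im,"yellow")[0],"bl",blobs(im,"blue")[0])
cv2.imwrite("pics/a9.png",cv2.resize(im[210:350,130:317],(800,600))[:,:,::-1])
E
```

```text
time_s: 30.92
tool_pos: [0.5982, -0.1182, 0.1233]
tool_rot: [-179.9, -0.0, 80.3]
force: [-0.7, 0.2, -0.1]
grip_width: 0.0401
grasp_force: 0.0
pick shift [0.0433, 0.0163, 0.0957] turn 0.001 alt -3.141
or [(np.int32(12), [193.8, 256.7], [192, 254, 5, 8]), (np.int32(63), [205.3, 275.2], [199, 267, 12, 16])] ye [(np.int32(14), [196.5, 269.0], [195, 267, 4, 5]), (np.int32(104), [262.5, 313.0], [244, 308, 32, 13]), (np.int32(13), [234.8, 326.7], [233, 324, 4, 6])] bl [(np.int32(9), [448.0, 0.0], [444, 0, 9, 1]), (np.int32(27), [193.9, 263.7], [192, 260, 5, 8]), (np.int32(30), [199.4, 274.9], [197, 271, 5, 11]), (np.int32(282), [255.2, 321.8], [236, 312, 42, 23])]
```

View pics/a9.png

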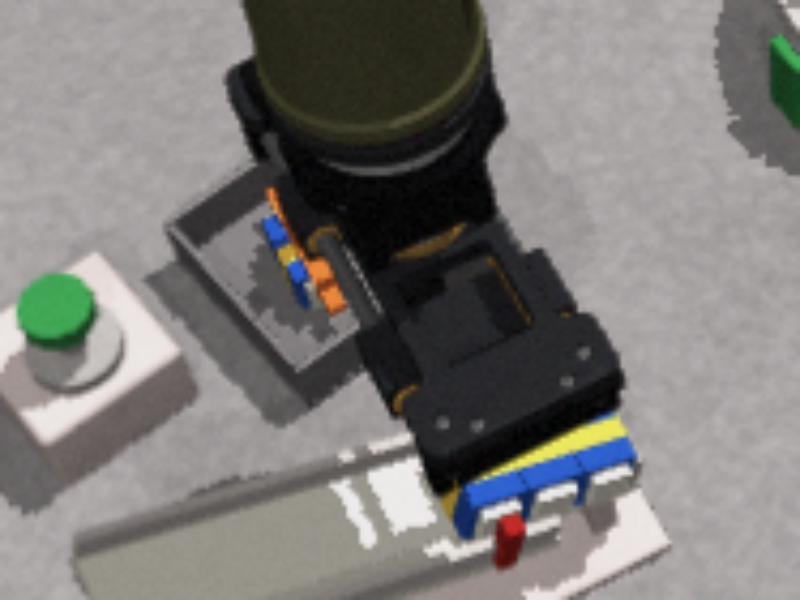

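The clipped cart stands in the tray, and three plain carts queue at the stop. Picking cart1.

```bash
python3 -m crank '[{"x":0.02,"y":0.01,"z":0.01,"turn":0},{"x":0.043,"y":0.016,"z":0.03,"turn":0},{"x":0.043,"y":0.016,"z":0.04,"turn":0},{"x":0.043,"y":0.016,"z":0.055,"turn":0},{"x":0.043,"y":0.016,"z":0.07,"turn":0},{"x":0.043,"y":0.016,"z":0.085,"turn":0},{"x":0.043,"y":0.016,"z":0.094,"turn":0},{"x":0.043,"y":0.016,"z":0.094,"turn":0},{"x":0.043,"y":0.016,"z":0.094,"turn":0}]' 0.068 20
python3 -m crank '[{"x":0,"y":0,"z":0,"turn":0},{"x":0,"y":0,"z":0,"turn":0},{"x":0,"y":0,"z":0,"turn":0},{"x":0,"y":0,"z":0,"turn":0}]' 0 20
python3 - <<'E'
from go import *; from fit import *
go("pick",T(p,fp(.013,0,.013)),80.3)
E
```

```text
time_s: 32.1
tool_pos: [0.6223, -0.079, 0.0302]
tool_rot: [180.0, -0.0, 80.3]
force: [0.0, 0.2, -0.0]
grip_width: 0.0679
grasp_force: 0.0
time_s: 32.6
tool_pos: [0.6222, -0.0792, 0.0302]
tool_rot: [180.0, 0.0, 80.3]
force: [-0.2, -0.9, 0.4]
grip_width: 0.0498
grasp_force: 20.0
pick shift [0.0008, -0.001, 0.0026] turn 0.0 alt -3.141
```

```bash
python3 -m crank '[{"x":0.001,"y":0,"z":-0.01,"turn":0},{"x":0.002,"y":0,"z":-0.02,"turn":0},{"x":0.003,"y":0,"z":-0.03,"turn":0},{"x":0.004,"y":0,"z":-0.045,"turn":0},{"x":0.004,"y":0,"z":-0.065,"turn":0},{"x":0.004,"y":0,"z":-0.085,"turn":0},{"x":0.004,"y":0,"z":-0.1,"turn":0},{"x":0.004,"y":0,"z":-0.1,"turn":0}]'
python3 - <<'E'
from go import *
for n,(x0,x1,y0,y1) in(("scene",(300,415,150,245)),("top",(185,305,195,315))):
    im=cv2.imread(f"pics/{n}0.png");hs=cv2.cvtColor(im,cv2.COLOR_BGR2HSV)
    for thr in(130,150):
        m=((hs[...,2]>thr)&(hs[...,1]<45)).astype(np.uint8);k=np.zeros_like(m);k[y0:y1,x0:x1]=m[y0:y1,x0:x1]
        k=cv2.morphologyEx(k,cv2.MORPH_OPEN,np.ones((3,3)))
        cs,_=cv2.findContours(k,0,2);h=cv2.convexHull(max(cs,key=cv2.contourArea))[:,0]
        P=np.array([onz(n,q,.06)[:2] for q in h])
        A=np.c_[2*P,np.ones(len(P))];s=np.linalg.lstsq(A,(P**2).sum(1),rcond=None)[0];rr=np.sqrt(s[2]+s[:2]@s[:2])
        res=np.hypot(*(P-s[:2]).T)-rr;ok=abs(res)<.003
        s=np.linalg.lstsq(A[ok],(P[ok]**2).sum(1),rcond=None)[0];print(n,thr,s[:2].round(4),np.sqrt(s[2]+s[:2]@s[:2]).round(4),ok.sum(),len(ok),(P.min(0)+P.max(0))/2)
    # dark knob
    v=hs[...,2][y0:y1,x0:x1]<45;n_,l,st,c=cv2.connectedComponentsWithStats(v.astype(np.uint8))
    print("dark",[(st[i].tolist(),c[i].round(1)) for i in range(1,n_) if st[i,4]>30],x0,y0)
E
```

```text
time_s: 33.6
tool_pos: [0.6236, -0.0753, 0.1317]
tool_rot: [179.8, 0.0, 80.3]
force: [-0.5, -0.6, -0.8]
grip_width: 0.0497
grasp_force: 20.0
scene 130 [0.1099 0.0312] 0.364 1 9 [0.51555043 0.27548031]
scene 150 [0.5243 0.2362] 0.1041 8 22 [0.55838962 0.26322884]
dark [([50, 19, 18, 30, 265], array([58.1, 30.1]))] 300 150
top 130 [0.5213 0.2411] 0.1049 46 46 [0.52196719 0.24174681]
top 150 [0.4966 0.2909] 0.0503 4 12 [0.48170545 0.29454197]
dark [([45, 52, 20, 10, 150], array([54.4, 56.3]))] 185 195
```

```bash
python3 - <<'E'
from go import *
print(onz("top",(239.2,251.3),.128),onz("top",(240,252),.115))
w=np.array([.5200,.2398]);a=np.radians(-95)
L=w+.075*np.array([np.cos(a),np.sin(a)]);print(L)
go("load",[*L,.087],175)
go("load",[*L,.087],-5)
print(env.get_obs()['qpos'].round(0))
E
```

```text
[0.51987114 0.2378003  0.128     ] [0.51978082 0.23829114 0.115     ]
[0.51346332 0.1650854 ]
load shift [0.2186, -0.1513, 0.078] turn -1.653 alt 1.489
load shift [0.2186, -0.1513, 0.078] turn 1.489 alt -1.653
[ 36.  23. -40.  91.  16.  72. -16.]
```

```bash
python3 -m crank '[{"x":0.02,"y":-0.01,"z":0,"turn":-0.16},{"x":0.05,"y":-0.03,"z":0,"turn":-0.33},{"x":0.09,"y":-0.06,"z":0,"turn":-0.5},{"x":0.13,"y":-0.09,"z":0,"turn":-0.67},{"x":0.17,"y":-0.12,"z":0,"turn":-0.84},{"x":0.2,"y":-0.14,"z":0,"turn":-1.0},{"x":0.219,"y":-0.151,"z":0,"turn":-1.17},{"x":0.219,"y":-0.151,"z":0,"turn":-1.34},{"x":0.219,"y":-0.151,"z":0,"turn":-1.5},{"x":0.219,"y":-0.151,"z":0.02,"turn":-1.653},{"x":0.219,"y":-0.151,"z":0.035,"turn":-1.653},{"x":0.219,"y":-0.151,"z":0.035,"turn":-1.653}]'
python3 -m crank '[{"x":0,"y":0,"z":0,"turn":0},{"x":0,"y":0,"z":0,"turn":0}]'
python3 - <<'E'
from go import *
go("load",[.5133,.1646,.092],175)
im=imaging.read_camera("scene");cv2.imwrite("pics/l1.png",cv2.resize(im[150:290,230:417],(800,600))[:,:,::-1])
E
```

```text
time_s: 35.1
tool_pos: [0.5093, 0.1656, 0.0933]
tool_rot: [-180.0, -0.2, 174.9]
force: [0.0, -0.1, -0.0]
grip_width: 0.0499
grasp_force: 20.0
time_s: 35.35
tool_pos: [0.511, 0.1663, 0.0955]
tool_rot: [180.0, 0.1, 175.0]
force: [1.4, 0.1, 0.5]
grip_width: 0.0492
grasp_force: 20.0
load shift [-0.0004, -0.0012, 0.0373] turn -0.0 alt 3.141
```

```bash
python3 -m crank '[{"x":0,"y":-0.001,"z":0.012,"turn":0},{"x":0,"y":-0.001,"z":0.022,"turn":0},{"x":0,"y":-0.001,"z":0.03,"turn":0},{"x":0,"y":-0.001,"z":0.035,"turn":0},{"x":0,"y":-0.001,"z":0.037,"turn":0},{"x":0,"y":-0.001,"z":0.037,"turn":0},{"x":0,"y":-0.001,"z":0.037,"turn":0}]'
```

```text
time_s: 36.28
tool_pos: [0.5111, 0.1652, 0.0581]
tool_rot: [180.0, 0.1, 175.0]
force: [3.4, -0.1, -1.0]
grip_width: 0.0495
grasp_force: 20.0
```

```bash
python3 -m crank '[{"x":0,"y":0,"z":0.002,"turn":0},{"x":0,"y":0,"z":0.003,"turn":0},{"x":0,"y":0,"z":0.003,"turn":0}]'
```

```text
time_s: 36.65
tool_pos: [0.5117, 0.1652, 0.0567]
tool_rot: [-180.0, 0.1, 175.0]
force: [0.4, -1.8, 10.7]
grip_width: 0.0497
grasp_force: 20.0
```

```bash
python3 -m crank '[{"x":0,"y":0,"z":-0.001,"turn":0},{"x":0,"y":0,"z":-0.001,"turn":0},{"x":0,"y":0,"z":-0.001,"turn":0},{"x":0,"y":0,"z":-0.03,"turn":0},{"x":0,"y":0,"z":-0.07,"turn":0},{"x":0.0,"y":-0.05,"z":-0.1,"turn":0},{"x":0.0,"y":-0.11,"z":-0.1,"turn":0},{"x":0.0,"y":-0.17,"z":-0.1,"turn":0},{"x":0.0,"y":-0.17,"z":-0.1,"turn":0}]' 0.062
python3 - <<'E'
from go import *
w=np.array([.5200,.2392]);a=np.radians(-95);L=w+.075*np.array([np.cos(a),np.sin(a)]);u=np.array([np.cos(a),np.sin(a)])
for n in("top","scene"):
    im=imaging.read_camera(n)
    bl=[b for b in blobs(im,"blue",4)[0]];ye=blobs(im,"yellow",4)[0]
    print(n,"exp flat top:",[proj(n,[*(L+s*.02*u),.098]).round(1).tolist() for s in(-1,0,1)])
    q=proj(n,[*L,.098]);print([b for b in bl+ye if abs(b[1][0]-q[0])<25 and abs(b[1][1]-q[1])<25])
    x,y=int(q[0])-40,int(q[1])-40;cv2.imwrite(f"pics/p1_{n}.png",cv2.resize(im[y:y+80,x:x+80],(400,400),interpolation=2)[:,:,::-1])
a=np.hstack([cv2.imread(f"pics/p1_{n}.png") for n in("top","scene")]);cv2.imwrite("pics/p1.png",a)
go("knob",[*w,.150],85)
E
```

```text
time_s: 37.78
tool_pos: [0.4948, -0.011, 0.1542]
tool_rot: [-179.8, -0.1, 174.4]
force: [0.5, 0.0, 0.8]
grip_width: 0.062
grasp_force: 0.0
top exp flat top: [[268.9, 255.7], [279.1, 256.9], [289.3, 258.0]]
[(np.int32(62), [270.6, 254.9], [268, 249, 6, 13]), (np.int32(120), [283.5, 256.3], [279, 250, 10, 14]), (np.int32(63), [276.0, 255.3], [274, 249, 6, 14])]
scene exp flat top: [[337.1, 193.3], [329.1, 197.6], [320.9, 202.0]]
[(np.int32(53), [336.7, 197.8], [332, 192, 10, 13]), (np.int32(128), [326.3, 204.0], [319, 197, 15, 18]), (np.int32(53), [332.5, 200.0], [327, 194, 11, 14])]
knob shift [-0.0009, 0.2454, 0.0385] turn 1.569 alt -1.572
```

Cart1 appears flat and centred (top blob u 268–289, v 249–263). Now the knob.

```bash
python3 -m crank '[{"x":0,"y":0.02,"z":0,"turn":0.16},{"x":0,"y":0.05,"z":0,"turn":0.33},{"x":0,"y":0.08,"z":0,"turn":0.5},{"x":0,"y":0.11,"z":0,"turn":0.67},{"x":0,"y":0.14,"z":0,"turn":0.84},{"x":0,"y":0.17,"z":0,"turn":1.0},{"x":0,"y":0.2,"z":0,"turn":1.17},{"x":0,"y":0.23,"z":0,"turn":1.34},{"x":0,"y":0.245,"z":0.01,"turn":1.5},{"x":0,"y":0.245,"z":0.02,"turn":1.57},{"x":0,"y":0.245,"z":0.02,"turn":1.57},{"x":0,"y":0.245,"z":0.02,"turn":1.57}]' 0.045
python3 - <<'E'
from go import *
go("knob",[.52,.2392,.121],85)
E
```

```text
time_s: 39.38
tool_pos: [0.5165, 0.241, 0.135]
tool_rot: [-180.0, -0.0, 85.2]
force: [-0.4, -0.5, 0.2]
grip_width: 0.045
grasp_force: 0.0
knob shift [-0.0012, 0.0016, 0.0478] turn 0.004 alt -3.137
```

```bash
python3 -m crank '[{"x":-0.001,"y":0.001,"z":0.015,"turn":0.004},{"x":-0.001,"y":0.001,"z":0.03,"turn":0.004},{"x":-0.001,"y":0.001,"z":0.042,"turn":0.004},{"x":-0.001,"y":0.001,"z":0.048,"turn":0.004},{"x":-0.001,"y":0.001,"z":0.048,"turn":0.004},{"x":-0.001,"y":0.001,"z":0.048,"turn":0.004}]'
python3 -m crank '[{"x":0,"y":0,"z":0,"turn":0},{"x":0,"y":0,"z":0,"turn":0},{"x":0,"y":0,"z":0,"turn":0},{"x":0,"y":0,"z":0,"turn":0},{"x":0,"y":0,"z":0,"turn":0}]' 0 15
```

```text
time_s: 40.12
tool_pos: [0.5181, 0.239, 0.0872]
tool_rot: [180.0, -0.0, 84.9]
force: [0.2, 0.3, -0.0]
grip_width: 0.045
grasp_force: 0.0
time_s: 40.75
tool_pos: [0.5217, 0.2384, 0.087]
tool_rot: [179.6, -0.1, 84.8]
force: [9.5, 1.1, -7.0]
grip_width: 0.0137
grasp_force: 15.0
```

Gripping the knob pulled the tool about 4 mm in +x, so the wheel centre is at reported x ≈ 0.522. I'll check how cart1 sits before turning.

View pics/p1.png

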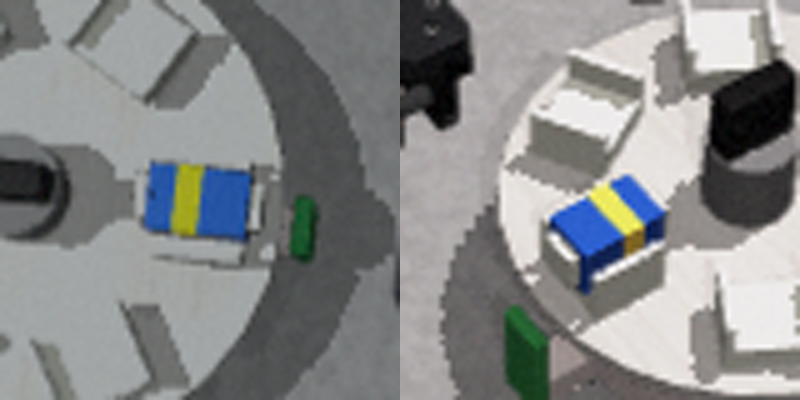

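The picture shows cart1 lying flat in the mark cradle (top crop 145–255 × 160–240), against the +x wall. I'll centre on the knob and turn one click.

```bash
python3 -m crank '[{"x":0,"y":0.002,"z":0,"turn":0},{"x":0,"y":0.0045,"z":0,"turn":0},{"x":0,"y":0.0045,"z":0,"turn":0},{"x":0,"y":0.0045,"z":0,"turn":0}]' - 30
python3 -m crank '[{"x":0,"y":0,"z":0,"turn":0.12},{"x":0,"y":0,"z":0,"turn":0.24},{"x":0,"y":0,"z":0,"turn":0.36},{"x":0,"y":0,"z":0,"turn":0.48},{"x":0,"y":0,"z":0,"turn":0.6},{"x":0,"y":0,"z":0,"turn":0.72},{"x":0,"y":0,"z":0,"turn":0.84},{"x":0,"y":0,"z":0,"turn":0.95},{"x":0,"y":0,"z":0,"turn":1.05},{"x":0,"y":0,"z":0,"turn":1.05},{"x":0,"y":0,"z":0,"turn":1.05}]'
python3 -c "
from h import *
o=env.get_obs();print(o['qpos'].round(0),o['wrist_torque'])"
```

```text
time_s: 41.25
tool_pos: [0.5216, 0.2384, 0.087]
tool_rot: [-179.9, 0.0, 84.9]
force: [-2.9, -1.8, 6.4]
grip_width: 0.0139
grasp_force: 30.0
time_s: 42.62
tool_pos: [0.5227, 0.2391, 0.0868]
tool_rot: [-180.0, -0.1, 24.8]
force: [1.6, 2.5, -0.6]
grip_width: 0.0137
grasp_force: 30.0
[   9.   19.  -42.  101.   14.   65. -103.] [ 0.5654922  -0.32553308  0.05009668]
```

```bash
python3 -m crank '[{"x":0,"y":0,"z":0,"turn":0},{"x":0,"y":0,"z":0,"turn":0},{"x":0,"y":0,"z":-0.03,"turn":0},{"x":0,"y":0,"z":-0.07,"turn":0},{"x":-0.005,"y":0.04,"z":-0.09,"turn":-0.1},{"x":-0.012,"y":0.09,"z":-0.09,"turn":-0.26},{"x":-0.018,"y":0.14,"z":-0.09,"turn":-0.42},{"x":-0.025,"y":0.19,"z":-0.09,"turn":-0.58},{"x":-0.032,"y":0.24,"z":-0.08,"turn":-0.74},{"x":-0.039,"y":0.29,"z":-0.07,"turn":-0.9},{"x":-0.043,"y":0.33,"z":-0.05,"turn":-0.966},{"x":-0.043,"y":0.33,"z":-0.04,"turn":-0.966}]' 0.045 20
python3 -m crank '[{"x":0,"y":0,"z":0,"turn":0},{"x":0,"y":0,"z":0,"turn":0}]' 0.068
cat >> go.py <<'E'
go=_g   # from here on all targets are in reported coordinates
def near(n,P,cols=("blue","yellow"),r=16):
    im=imaging.read_camera(n);q=proj(n,P);print(n,"exp",q.round(1),[(c,b[0],b[1],b[2]) for c in cols for b in blobs(im,c,4)[0] if np.hypot(*(np.array(b[1])-q))<r])
E
python3 - <<'E'
from go import *
go("pick",[.6222,-.0792,.0302],80.3)
w=np.array([.5200,.2392])
for k in(1,):
  a=np.radians(-95-60*k)
  for n in("top","scene"): near(n,[*(w+.075*np.array([np.cos(a),np.sin(a)])),.098])
near("scene",[.6222,-.0792,.075],r=25)
E
```

```text
time_s: 44.12
tool_pos: [0.6205, -0.0854, 0.1247]
tool_rot: [-179.9, 0.1, 79.6]
force: [-0.6, 0.1, -0.5]
grip_width: 0.0456
grasp_force: 0.0
time_s: 44.38
tool_pos: [0.6212, -0.0776, 0.1276]
tool_rot: [180.0, -0.0, 80.2]
force: [0.1, -0.1, 0.0]
grip_width: 0.0581
grasp_force: 0.0
pick shift [-0.0014, 0.0011, 0.0974] turn -0.002 alt 3.139
top exp [255.9 288.1] [('blue', np.int32(57), [251.7, 280.6], [246, 277, 13, 8]), ('blue', np.int32(123), [256.2, 292.9], [249, 287, 15, 13]), ('yellow', np.int32(56), [253.0, 285.9], [247, 282, 13, 9])]
scene exp [325.8 170. ] [('blue', np.int32(103), [321.2, 171.4], [316, 165, 13, 15]), ('blue', np.int32(69), [332.1, 176.2], [329, 169, 9, 17]), ('yellow', np.int32(60), [327.2, 174.0], [324, 167, 9, 15])]
scene exp [264.9 308.4] [('blue', np.int32(131), [248.8, 310.7], [242, 305, 17, 16]), ('blue', np.int32(156), [261.1, 320.2], [249, 312, 29, 19]), ('yellow', np.int32(70), [251.6, 317.1], [246, 312, 14, 14])]
```

The wheel moved one click with cart1 seated. Picking cart2.

```bash
python3 -m crank '[{"x":-0.001,"y":0.001,"z":0.03,"turn":0},{"x":-0.001,"y":0.001,"z":0.06,"turn":0},{"x":-0.001,"y":0.001,"z":0.085,"turn":0},{"x":-0.001,"y":0.001,"z":0.097,"turn":0},{"x":-0.001,"y":0.001,"z":0.097,"turn":0},{"x":-0.001,"y":0.001,"z":0.097,"turn":0}]' 0.068 20
python3 -m crank '[{"x":0,"y":0,"z":0,"turn":0},{"x":0,"y":0,"z":0,"turn":0},{"x":0,"y":0,"z":0,"turn":0},{"x":0,"y":0,"z":0,"turn":0}]' 0 20
python3 -m crank '[{"x":0.001,"y":0,"z":-0.01,"turn":0},{"x":0.002,"y":0,"z":-0.02,"turn":0},{"x":0.003,"y":0,"z":-0.03,"turn":0},{"x":0.004,"y":0,"z":-0.045,"turn":0},{"x":0.004,"y":0,"z":-0.065,"turn":0},{"x":0.004,"y":0,"z":-0.085,"turn":0},{"x":0.004,"y":0,"z":-0.1,"turn":0},{"x":0.004,"y":0,"z":-0.1,"turn":0}]'
python3 - <<'E'
from go import *
go("load",[.514,.1645,.0585],175)
E
```

```text
time_s: 45.28
tool_pos: [0.6229, -0.0805, 0.0311]
tool_rot: [179.9, 0.0, 80.0]
force: [-0.3, 0.6, -0.1]
grip_width: 0.0679
grasp_force: 0.0
time_s: 45.78
tool_pos: [0.6222, -0.0807, 0.0303]
tool_rot: [180.0, 0.0, 80.0]
force: [0.2, 0.3, 2.6]
grip_width: 0.05
grasp_force: 20.0
time_s: 46.78
tool_pos: [0.6236, -0.0768, 0.1317]
tool_rot: [179.8, 0.0, 80.0]
force: [-0.1, 0.2, -0.7]
grip_width: 0.0496
grasp_force: 20.0
load shift [0.2186, -0.15, 0.0727] turn -1.658 alt 1.484
```

```bash
python3 -m crank '[{"x":0.02,"y":-0.01,"z":0,"turn":-0.16},{"x":0.05,"y":-0.03,"z":0,"turn":-0.33},{"x":0.09,"y":-0.06,"z":0,"turn":-0.5},{"x":0.13,"y":-0.09,"z":0,"turn":-0.67},{"x":0.17,"y":-0.12,"z":0,"turn":-0.84},{"x":0.2,"y":-0.14,"z":0,"turn":-1.0},{"x":0.219,"y":-0.149,"z":0,"turn":-1.17},{"x":0.219,"y":-0.149,"z":0,"turn":-1.34},{"x":0.219,"y":-0.149,"z":0,"turn":-1.5},{"x":0.219,"y":-0.149,"z":0.02,"turn":-1.658},{"x":0.219,"y":-0.149,"z":0.035,"turn":-1.658},{"x":0.219,"y":-0.149,"z":0.035,"turn":-1.658}]'
python3 -m crank '[{"x":0,"y":0,"z":0,"turn":0},{"x":0,"y":0,"z":0,"turn":0},{"x":0,"y":0,"z":0,"turn":0}]'
python3 - <<'E'
from go import *
go("load",[.5155,.1645,.0585],175)
E
```

```text
time_s: 48.28
tool_pos: [0.5124, 0.1643, 0.0932]
tool_rot: [-180.0, -0.2, 174.9]
force: [0.2, 0.2, -0.4]
grip_width: 0.0499
grasp_force: 20.0
time_s: 48.65
tool_pos: [0.5141, 0.1649, 0.0953]
tool_rot: [-180.0, 0.1, 175.0]
force: [-0.5, 0.2, -0.8]
grip_width: 0.05
grasp_force: 20.0
load shift [-0.0014, -0.0002, 0.0368] turn 0.0 alt -3.142
```

```bash
python3 -m crank '[{"x":-0.001,"y":0,"z":0.012,"turn":0},{"x":-0.001,"y":0,"z":0.022,"turn":0},{"x":-0.001,"y":0,"z":0.03,"turn":0},{"x":-0.001,"y":0,"z":0.035,"turn":0},{"x":-0.001,"y":0,"z":0.038,"turn":0},{"x":-0.001,"y":0,"z":0.038,"turn":0},{"x":-0.001,"y":0,"z":0.038,"turn":0}]'
```

```text
time_s: 49.52
tool_pos: [0.5148, 0.1647, 0.0571]
tool_rot: [-180.0, 0.0, 175.0]
force: [-0.8, -1.3, 2.2]
grip_width: 0.0497
grasp_force: 20.0
```

```bash
python3 -m crank '[{"x":0,"y":0,"z":0.001,"turn":0},{"x":0,"y":0,"z":0.002,"turn":0},{"x":0,"y":0,"z":0.002,"turn":0}]'
```

```text
time_s: 49.9
tool_pos: [0.5154, 0.1646, 0.0564]
tool_rot: [-179.9, 0.1, 175.0]
force: [-2.8, -3.7, 12.0]
grip_width: 0.0495
grasp_force: 20.0
```

```bash
python3 -m crank '[{"x":0,"y":0,"z":-0.001,"turn":0},{"x":0,"y":0,"z":-0.001,"turn":0},{"x":0,"y":0,"z":-0.001,"turn":0},{"x":0,"y":0,"z":-0.03,"turn":0},{"x":0,"y":0,"z":-0.07,"turn":0},{"x":0.0,"y":-0.05,"z":-0.1,"turn":0},{"x":0.0,"y":-0.11,"z":-0.1,"turn":0},{"x":0.0,"y":-0.17,"z":-0.1,"turn":0},{"x":0.0,"y":-0.17,"z":-0.1,"turn":0}]' 0.062
python3 - <<'E'
from go import *
w=np.array([.5200,.2392])
for k in(0,1):
  a=np.radians(-95-60*k)
  for n in("top","scene"): near(n,[*(w+.075*np.array([np.cos(a),np.sin(a)])),.098])
go("knob",[.522,.239,.135],25);go("knob",[.522,.239,.135],205)
print(env.get_obs()['qpos'].round(0))
E
```

```text
time_s: 51.02
tool_pos: [0.4995, -0.0116, 0.1543]
tool_rot: [-179.8, -0.0, 174.4]
force: [-0.2, -0.2, -0.4]
grip_width: 0.0618
grasp_force: 0.0
top exp [279.1 256.9] [('blue', np.int32(60), [270.7, 254.2], [268, 248, 6, 13]), ('blue', np.int32(121), [283.6, 255.7], [279, 249, 11, 14]), ('yellow', np.int32(60), [276.1, 254.8], [274, 248, 6, 14])]
scene exp [329.1 197.6] [('blue', np.int32(51), [337.0, 197.9], [332, 193, 10, 12]), ('blue', np.int32(122), [326.5, 204.3], [320, 197, 13, 19]), ('yellow', np.int32(48), [332.5, 199.9], [327, 195, 11, 12])]
top exp [255.9 288.1] [('blue', np.int32(57), [251.7, 280.6], [246, 277, 13, 8]), ('blue', np.int32(124), [256.2, 292.9], [249, 287, 15, 13]), ('yellow', np.int32(56), [253.0, 285.9], [247, 282, 13, 9])]
scene exp [325.8 170. ] [('blue', np.int32(103), [321.2, 171.4], [316, 165, 13, 15]), ('blue', np.int32(69), [332.1, 176.2], [329, 169, 9, 17]), ('yellow', np.int32(57), [327.2, 173.7], [324, 167, 9, 15])]
knob shift [-0.0015, 0.2428, 0.02] turn 2.621 alt -0.521
knob shift [-0.0015, 0.2428, 0.02] turn -0.521 alt 2.621
[ 61.   9. -67. 106.   9.  71.  76.]
```

Cart2 reads the same as cart1 did. Second click.

```bash
python3 -m crank '[{"x":0,"y":0.05,"z":0,"turn":-0.1},{"x":0,"y":0.1,"z":0,"turn":-0.25},{"x":0,"y":0.15,"z":0,"turn":-0.4},{"x":0,"y":0.2,"z":0,"turn":-0.521},{"x":-0.001,"y":0.235,"z":0,"turn":-0.521},{"x":-0.001,"y":0.243,"z":0.01,"turn":-0.521},{"x":-0.001,"y":0.243,"z":0.02,"turn":-0.521},{"x":-0.001,"y":0.243,"z":0.02,"turn":-0.521},{"x":-0.001,"y":0.243,"z":0.02,"turn":-0.521}]' 0.045
python3 - <<'E'
from go import *
go("knob",[.522,.239,.087],-155)
E
```

```text
time_s: 52.35
tool_pos: [0.5224, 0.2358, 0.1347]
tool_rot: [-179.9, -0.0, -155.2]
force: [0.0, 0.6, -0.3]
grip_width: 0.045
grasp_force: 0.0
knob shift [-0.001, 0.0031, 0.0477] turn -0.004 alt 3.137
```

```bash
python3 -m crank '[{"x":-0.001,"y":0.003,"z":0.015,"turn":0},{"x":-0.001,"y":0.003,"z":0.03,"turn":0},{"x":-0.001,"y":0.003,"z":0.042,"turn":0},{"x":-0.001,"y":0.003,"z":0.048,"turn":0},{"x":-0.001,"y":0.003,"z":0.048,"turn":0},{"x":-0.001,"y":0.003,"z":0.048,"turn":0}]'
python3 -m crank '[{"x":0,"y":0,"z":0,"turn":0},{"x":0,"y":0,"z":0,"turn":0},{"x":0,"y":0,"z":0,"turn":0},{"x":0,"y":0,"z":0,"turn":0},{"x":0,"y":0,"z":0,"turn":0}]' 0 15
python3 -m crank '[{"x":0,"y":0,"z":0,"turn":0.12},{"x":0,"y":0,"z":0,"turn":0.24},{"x":0,"y":0,"z":0,"turn":0.36},{"x":0,"y":0,"z":0,"turn":0.48},{"x":0,"y":0,"z":0,"turn":0.6},{"x":0,"y":0,"z":0,"turn":0.72},{"x":0,"y":0,"z":0,"turn":0.84},{"x":0,"y":0,"z":0,"turn":0.95},{"x":0,"y":0,"z":0,"turn":1.05},{"x":0,"y":0,"z":0,"turn":1.05},{"x":0,"y":0,"z":0,"turn":1.05}]' - 30
```

```text
time_s: 53.1
tool_pos: [0.5219, 0.2408, 0.0872]
tool_rot: [180.0, 0.0, -155.1]
force: [0.4, 1.0, 0.9]
grip_width: 0.045
grasp_force: 0.0
time_s: 53.72
tool_pos: [0.5224, 0.239, 0.0869]
tool_rot: [-179.9, -0.0, -155.2]
force: [1.1, -4.5, 2.2]
grip_width: 0.0139
grasp_force: 15.0
time_s: 55.1
tool_pos: [0.5207, 0.2393, 0.0869]
tool_rot: [-179.8, -0.0, 144.7]
force: [-3.6, -5.4, 5.8]
grip_width: 0.0138
grasp_force: 30.0
```

```bash
python3 -m crank '[{"x":0,"y":0,"z":0,"turn":0},{"x":0,"y":0,"z":0,"turn":0},{"x":0,"y":0,"z":-0.03,"turn":0},{"x":0,"y":0,"z":-0.07,"turn":0},{"x":-0.03,"y":-0.025,"z":-0.09,"turn":0.15},{"x":-0.07,"y":-0.055,"z":-0.09,"turn":0.32},{"x":-0.11,"y":-0.085,"z":-0.09,"turn":0.48},{"x":-0.15,"y":-0.115,"z":-0.09,"turn":0.65},{"x":-0.19,"y":-0.145,"z":-0.08,"turn":0.82},{"x":-0.23,"y":-0.175,"z":-0.07,"turn":0.98},{"x":-0.267,"y":-0.202,"z":-0.05,"turn":1.124},{"x":-0.267,"y":-0.202,"z":-0.04,"turn":1.124}]' 0.045 20
python3 -m crank '[{"x":0,"y":0,"z":0,"turn":0},{"x":0,"y":0,"z":0,"turn":0},{"x":0,"y":0,"z":0,"turn":0}]' 0.068
python3 - <<'E'
from go import *
go("pick",[.6222,-.0792,.0302],80.3)
w=np.array([.5200,.2392])
for k in(1,2):
  a=np.radians(-95-60*k)
  for n in("top","scene"): near(n,[*(w+.075*np.array([np.cos(a),np.sin(a)])),.098])
near("scene",[.6222,-.0792,.075],r=25)
E
```

```text
time_s: 56.6
tool_pos: [0.623, -0.0839, 0.1248]
tool_rot: [-179.9, 0.1, 79.9]
force: [-0.3, 1.0, -0.5]
grip_width: 0.0451
grasp_force: 0.0
time_s: 56.98
tool_pos: [0.6234, -0.077, 0.1278]
tool_rot: [179.9, -0.0, 80.5]
force: [0.1, -0.7, -0.4]
grip_width: 0.0649
grasp_force: 0.0
pick shift [-0.0024, -0.001, 0.0976] turn 0.003 alt -3.139
top exp [255.9 288.1] [('blue', np.int32(56), [253.6, 279.4], [248, 276, 13, 8]), ('blue', np.int32(122), [258.8, 291.6], [252, 286, 15, 13]), ('yellow', np.int32(59), [255.5, 284.6], [249, 281, 14, 8])]
scene exp [325.8 170. ] [('blue', np.int32(90), [320.5, 172.4], [316, 167, 11, 13]), ('blue', np.int32(64), [331.5, 177.4], [328, 171, 9, 16]), ('yellow', np.int32(50), [326.9, 174.5], [324, 169, 8, 13])]
top exp [217.6 283.8] [('blue', np.int32(68), [221.9, 277.1], [216, 272, 13, 11]), ('blue', np.int32(113), [213.7, 287.5], [207, 281, 15, 14]), ('yellow', np.int32(58), [217.8, 281.1], [212, 276, 13, 11])]
scene exp [354.5 155. ] [('blue', np.int32(62), [354.5, 153.0], [349, 150, 12, 7]), ('blue', np.int32(68), [355.2, 163.1], [350, 160, 12, 12]), ('yellow', np.int32(37), [355.6, 157.9], [350, 156, 12, 4])]
scene exp [264.9 308.4] [('blue', np.int32(25), [257.2, 312.1], [255, 309, 5, 8]), ('blue', np.int32(60), [268.3, 319.6], [262, 314, 16, 13]), ('yellow', np.int32(8), [260.0, 319.2], [259, 318, 3, 4])]
```

Two clicks are good. Picking cart3.

```bash
python3 -m crank '[{"x":0,"y":-0.001,"z":0.03,"turn":0},{"x":0,"y":-0.001,"z":0.06,"turn":0},{"x":0,"y":-0.001,"z":0.085,"turn":0},{"x":0,"y":-0.001,"z":0.097,"turn":0},{"x":0,"y":-0.001,"z":0.097,"turn":0},{"x":0,"y":-0.001,"z":0.097,"turn":0}]' 0.068 20
python3 -m crank '[{"x":0,"y":0,"z":0,"turn":0},{"x":0,"y":0,"z":0,"turn":0},{"x":0,"y":0,"z":0,"turn":0},{"x":0,"y":0,"z":0,"turn":0}]' 0 20
python3 -m crank '[{"x":0.001,"y":0,"z":-0.01,"turn":0},{"x":0.002,"y":0,"z":-0.02,"turn":0},{"x":0.003,"y":0,"z":-0.03,"turn":0},{"x":0.004,"y":0,"z":-0.045,"turn":0},{"x":0.004,"y":0,"z":-0.065,"turn":0},{"x":0.004,"y":0,"z":-0.085,"turn":0},{"x":0.004,"y":0,"z":-0.1,"turn":0},{"x":0.004,"y":0,"z":-0.1,"turn":0}]'
python3 - <<'E'
from go import *
go("load",[.5145,.1645,.0585],175)
E
```

```text
time_s: 57.98
tool_pos: [0.623, -0.0784, 0.031]
tool_rot: [179.9, 0.0, 80.3]
force: [-0.3, -0.0, 0.9]
grip_width: 0.0684
grasp_force: 0.0
time_s: 58.48
tool_pos: [0.6223, -0.0786, 0.0303]
tool_rot: [180.0, 0.0, 80.3]
force: [-0.0, -0.4, 2.5]
grip_width: 0.0497
grasp_force: 20.0
time_s: 59.48
tool_pos: [0.6237, -0.0746, 0.1317]
tool_rot: [179.8, 0.0, 80.3]
force: [0.2, 0.5, -0.8]
grip_width: 0.05
grasp_force: 20.0
load shift [0.2173, -0.1481, 0.0727] turn -1.653 alt 1.489
```

```bash
python3 -m crank '[{"x":0.02,"y":-0.01,"z":0,"turn":-0.16},{"x":0.05,"y":-0.03,"z":0,"turn":-0.33},{"x":0.09,"y":-0.06,"z":0,"turn":-0.5},{"x":0.13,"y":-0.09,"z":0,"turn":-0.67},{"x":0.17,"y":-0.12,"z":0,"turn":-0.84},{"x":0.2,"y":-0.14,"z":0,"turn":-1.0},{"x":0.217,"y":-0.148,"z":0,"turn":-1.17},{"x":0.217,"y":-0.148,"z":0,"turn":-1.34},{"x":0.217,"y":-0.148,"z":0,"turn":-1.5},{"x":0.217,"y":-0.148,"z":0.02,"turn":-1.653},{"x":0.217,"y":-0.148,"z":0.035,"turn":-1.653},{"x":0.217,"y":-0.148,"z":0.035,"turn":-1.653}]'
python3 -m crank '[{"x":0,"y":0,"z":0,"turn":0},{"x":0,"y":0,"z":0,"turn":0},{"x":0,"y":0,"z":0,"turn":0}]'
python3 - <<'E'
from go import *
go("load",[.5145,.1645,.0585],175)
E
```

```text
time_s: 60.98
tool_pos: [0.512, 0.1637, 0.0932]
tool_rot: [-180.0, -0.2, 174.9]
force: [0.4, -0.1, 0.4]
grip_width: 0.0499
grasp_force: 20.0
time_s: 61.35
tool_pos: [0.5136, 0.1644, 0.0953]
tool_rot: [-180.0, 0.1, 175.0]
force: [-0.1, -0.1, -0.6]
grip_width: 0.0498
grasp_force: 20.0
load shift [-0.0008, 0.0002, 0.0368] turn 0.0 alt -3.141
```

```bash
python3 -m crank '[{"x":-0.0005,"y":0,"z":0.012,"turn":0},{"x":-0.0005,"y":0,"z":0.022,"turn":0},{"x":-0.0005,"y":0,"z":0.03,"turn":0},{"x":-0.0005,"y":0,"z":0.035,"turn":0},{"x":-0.0005,"y":0,"z":0.039,"turn":0},{"x":-0.0005,"y":0,"z":0.039,"turn":0},{"x":-0.0005,"y":0,"z":0.039,"turn":0}]'
python3 -m crank '[{"x":0,"y":0,"z":-0.001,"turn":0},{"x":0,"y":0,"z":-0.001,"turn":0},{"x":0,"y":0,"z":-0.001,"turn":0},{"x":0,"y":0,"z":-0.03,"turn":0},{"x":0,"y":0,"z":-0.07,"turn":0},{"x":0.0,"y":-0.05,"z":-0.1,"turn":0},{"x":0.0,"y":-0.11,"z":-0.1,"turn":0},{"x":0.0,"y":-0.17,"z":-0.1,"turn":0},{"x":0.0,"y":-0.17,"z":-0.1,"turn":0}]' 0.062
python3 - <<'E'
from go import *
w=np.array([.5200,.2392])
for k in(0,):
  a=np.radians(-95-60*k)
  for n in("top","scene"): near(n,[*(w+.075*np.array([np.cos(a),np.sin(a)])),.098])
go("knob",[.522,.239,.135],145);go("knob",[.522,.239,.135],-35)
print(env.get_obs()['qpos'].round(0))
E
```

```text
time_s: 62.22
tool_pos: [0.5141, 0.1642, 0.0566]
tool_rot: [-180.0, 0.0, 175.0]
force: [-1.0, -0.9, 5.1]
grip_width: 0.0499
grasp_force: 20.0
time_s: 63.35
tool_pos: [0.4985, -0.0117, 0.1555]
tool_rot: [-179.8, -0.0, 174.4]
force: [0.1, 0.5, 0.7]
grip_width: 0.0619
grasp_force: 0.0
top exp [279.1 256.9] [('blue', np.int32(62), [271.0, 253.9], [268, 248, 7, 13]), ('blue', np.int32(123), [283.9, 255.7], [279, 249, 11, 14]), ('yellow', np.int32(65), [276.3, 254.8], [274, 248, 6, 14])]
scene exp [329.1 197.6] [('blue', np.int32(50), [337.0, 198.2], [332, 193, 10, 12]), ('blue', np.int32(121), [326.3, 204.4], [319, 197, 15, 19]), ('yellow', np.int32(53), [332.7, 200.4], [327, 195, 11, 13])]
knob shift [-0.0013, 0.2455, 0.0209] turn 0.522 alt -2.619
knob shift [-0.0013, 0.2455, 0.0209] turn -2.619 alt 0.522
[ 54.   7. -59. 106.   6.  70.  78.]
```

Cart3 seated. Third click.

```bash
python3 -m crank '[{"x":0,"y":0.05,"z":0,"turn":0.1},{"x":0,"y":0.1,"z":0,"turn":0.25},{"x":0,"y":0.15,"z":0,"turn":0.4},{"x":0,"y":0.2,"z":0,"turn":0.522},{"x":-0.001,"y":0.235,"z":0,"turn":0.522},{"x":-0.001,"y":0.246,"z":0.01,"turn":0.522},{"x":-0.001,"y":0.246,"z":0.02,"turn":0.522},{"x":-0.001,"y":0.246,"z":0.02,"turn":0.522},{"x":-0.001,"y":0.246,"z":0.02,"turn":0.522},{"x":-0.001,"y":0.246,"z":0.02,"turn":0.522}]' 0.045
python3 - <<'E'
from go import *
go("knob",[.522,.239,.087],145)
E
```

```text
time_s: 64.7
tool_pos: [0.5219, 0.2388, 0.1362]
tool_rot: [180.0, 0.1, 145.0]
force: [-0.3, -0.1, 0.2]
grip_width: 0.0454
grasp_force: 0.0
knob shift [0.0001, 0.0002, 0.0492] turn 0.0 alt -3.141
```

```bash
python3 -m crank '[{"x":0,"y":0,"z":0.015,"turn":0},{"x":0,"y":0,"z":0.03,"turn":0},{"x":0,"y":0,"z":0.042,"turn":0},{"x":0,"y":0,"z":0.049,"turn":0},{"x":0,"y":0,"z":0.049,"turn":0},{"x":0,"y":0,"z":0.049,"turn":0}]'
python3 -m crank '[{"x":0,"y":0,"z":0,"turn":0},{"x":0,"y":0,"z":0,"turn":0},{"x":0,"y":0,"z":0,"turn":0},{"x":0,"y":0,"z":0,"turn":0},{"x":0,"y":0,"z":0,"turn":0}]' 0 15
python3 -m crank '[{"x":0,"y":0,"z":0,"turn":0.12},{"x":0,"y":0,"z":0,"turn":0.24},{"x":0,"y":0,"z":0,"turn":0.36},{"x":0,"y":0,"z":0,"turn":0.48},{"x":0,"y":0,"z":0,"turn":0.6},{"x":0,"y":0,"z":0,"turn":0.72},{"x":0,"y":0,"z":0,"turn":0.84},{"x":0,"y":0,"z":0,"turn":0.95},{"x":0,"y":0,"z":0,"turn":1.05},{"x":0,"y":0,"z":0,"turn":1.05},{"x":0,"y":0,"z":0,"turn":1.05}]' - 30
python3 -m crank '[{"x":0,"y":0,"z":0,"turn":0},{"x":0,"y":0,"z":0,"turn":0},{"x":0,"y":0,"z":0,"turn":0},{"x":0,"y":0,"z":-0.03,"turn":0},{"x":0,"y":0,"z":-0.07,"turn":0},{"x":0,"y":0,"z":-0.1,"turn":0},{"x":0,"y":0,"z":-0.1,"turn":0}]' 0.045
python3 - <<'E'
from go import *
im=cv2.imread("pics/top0.png")
print(onz("top",(474,302),.086),onz("scene",(142.4,281.0),.086))
o=env.get_obs()
go("plunger",[.435-.0,-.2215,.10],80);print(o['qpos'].round(0))
E
```

```text
time_s: 65.45
tool_pos: [0.5216, 0.2402, 0.0872]
tool_rot: [180.0, 0.0, 145.1]
force: [0.0, -0.8, -0.4]
grip_width: 0.0452
grasp_force: 0.0
time_s: 66.08
tool_pos: [0.5209, 0.2391, 0.0868]
tool_rot: [-179.9, -0.0, 145.1]
force: [-2.1, -2.4, 3.3]
grip_width: 0.0136
grasp_force: 15.0
time_s: 67.45
tool_pos: [0.5218, 0.2405, 0.0869]
tool_rot: [179.9, -0.1, 85.0]
force: [2.1, 2.0, -1.7]
grip_width: 0.0137
grasp_force: 30.0
time_s: 68.32
tool_pos: [0.5227, 0.2408, 0.1895]
tool_rot: [179.7, -0.1, 85.0]
force: [0.2, 0.1, -0.7]
grip_width: 0.0448
grasp_force: 0.0
[ 0.43255627 -0.21930973  0.086     ] [ 0.43615062 -0.22331767  0.086     ]
plunger shift [-0.4684, -0.0473, 0.0885] turn 0.087 alt -3.055
[ 13.  15. -47.  94.  11.  76. -41.]
```

```bash
python3 -m crank '[{"x":-0.05,"y":-0.005,"z":0,"turn":0},{"x":-0.1,"y":-0.01,"z":0,"turn":0},{"x":-0.15,"y":-0.015,"z":0,"turn":0},{"x":-0.2,"y":-0.02,"z":0,"turn":0},{"x":-0.25,"y":-0.025,"z":0,"turn":0},{"x":-0.3,"y":-0.03,"z":0,"turn":0},{"x":-0.35,"y":-0.035,"z":0,"turn":0},{"x":-0.4,"y":-0.04,"z":0,"turn":0},{"x":-0.44,"y":-0.045,"z":0.03,"turn":0},{"x":-0.468,"y":-0.047,"z":0.06,"turn":0},{"x":-0.468,"y":-0.047,"z":0.08,"turn":0},{"x":-0.468,"y":-0.047,"z":0.088,"turn":0}]' 0 20
python3 -m crank '[{"x":0,"y":0,"z":0,"turn":0},{"x":0,"y":0,"z":0,"turn":0},{"x":0,"y":0,"z":0,"turn":0},{"x":0,"y":0,"z":0.01,"turn":0},{"x":0,"y":0,"z":0.02,"turn":0},{"x":0,"y":0,"z":0.02,"turn":0}]'
python3 - <<'E'
from go import *
go("plunger",[.4355,-.2215,.071],85)
w=np.array([.5200,.2392])
for k in(1,2,3):
  a=np.radians(-95-60*k)
  near("top",[*(w+.075*np.array([np.cos(a),np.sin(a)])),.098])
E
```

```text
time_s: 69.82
tool_pos: [0.4317, -0.2216, 0.0966]
tool_rot: [-179.8, -0.1, 84.9]
force: [0.0, 1.3, 0.3]
grip_width: -0.0002
grasp_force: 0.0
time_s: 70.58
tool_pos: [0.4324, -0.2217, 0.0775]
tool_rot: [-179.9, -0.1, 85.0]
force: [-0.1, 0.1, 0.5]
grip_width: 0.0003
grasp_force: 0.0
plunger shift [0.0004, 0.0031, 0.0065] turn -0.001 alt 3.141
top exp [255.9 288.1] [('blue', np.int32(58), [254.0, 279.6], [248, 276, 13, 8]), ('blue', np.int32(123), [258.8, 292.0], [252, 286, 15, 13]), ('yellow', np.int32(58), [255.5, 285.0], [249, 281, 14, 9])]
top exp [217.6 283.8] [('blue', np.int32(66), [223.3, 277.9], [217, 273, 13, 11]), ('blue', np.int32(114), [215.2, 288.4], [208, 282, 16, 14]), ('yellow', np.int32(58), [219.4, 282.1], [214, 277, 12, 11])]
top exp [203.  248.6] [('blue', np.int32(106), [197.0, 246.6], [192, 240, 11, 14]), ('blue', np.int32(65), [209.8, 248.4], [207, 242, 7, 14]), ('yellow', np.int32(56), [204.3, 247.4], [202, 241, 6, 14])]
```

All three are on clicks 1–3. Pressing the plunger.

```bash
python3 -m crank '[{"x":0,"y":0.003,"z":0.006,"turn":0},{"x":0,"y":0.003,"z":0.01,"turn":0},{"x":0,"y":0.003,"z":0.014,"turn":0},{"x":0,"y":0.003,"z":0.018,"turn":0},{"x":0,"y":0.003,"z":0.02,"turn":0},{"x":0,"y":0.003,"z":0.02,"turn":0}]'
```

```text
time_s: 71.47
tool_pos: [0.4371, -0.2226, 0.0593]
tool_rot: [179.9, 0.0, 85.0]
force: [-0.4, 0.8, 5.4]
grip_width: 0.0002
grasp_force: 3.0
```

```bash
python3 -m crank '[{"x":0,"y":0,"z":0.002,"turn":0},{"x":0,"y":0,"z":0.003,"turn":0},{"x":0,"y":0,"z":0.003,"turn":0}]'
```

```text
time_s: 71.85
tool_pos: [0.4371, -0.2226, 0.0565]
tool_rot: [179.9, 0.0, 85.0]
force: [0.3, 1.2, 7.3]
grip_width: 0.0001
grasp_force: 3.5
```

```bash
python3 -m crank '[{"x":0,"y":0,"z":0.002,"turn":0},{"x":0,"y":0,"z":0.003,"turn":0},{"x":0,"y":0,"z":0.003,"turn":0},{"x":0,"y":0,"z":0.003,"turn":0}]'
```

```text
time_s: 72.35
tool_pos: [0.4372, -0.2226, 0.0546]
tool_rot: [179.9, 0.1, 85.0]
force: [-3.1, 1.9, 13.9]
grip_width: 0.0005
grasp_force: 7.2
```

```bash
python3 -m crank '[{"x":0,"y":0,"z":0.001,"turn":0},{"x":0,"y":0,"z":0.0015,"turn":0},{"x":0,"y":0,"z":0.0015,"turn":0}]'
```

```text
time_s: 72.72
tool_pos: [0.4372, -0.2227, 0.0545]
tool_rot: [180.0, 0.1, 85.0]
force: [-5.3, 4.7, 24.8]
grip_width: 0.0007
grasp_force: 12.2
```

```bash
python3 -m crank '[{"x":0,"y":0,"z":-0.01,"turn":0},{"x":0,"y":0,"z":-0.03,"turn":0},{"x":0,"y":0,"z":-0.06,"turn":0},{"x":0,"y":0,"z":-0.1,"turn":0},{"x":-0.05,"y":0.03,"z":-0.15,"turn":0},{"x":-0.1,"y":0.06,"z":-0.15,"turn":0},{"x":-0.15,"y":0.09,"z":-0.15,"turn":0},{"x":-0.2,"y":0.12,"z":-0.15,"turn":0},{"x":-0.2,"y":0.12,"z":-0.15,"turn":0},{"x":-0.2,"y":0.12,"z":-0.15,"turn":0},{"x":-0.2,"y":0.12,"z":-0.15,"turn":0}]'
python3 - <<'E'
from h import *
for n in("top","scene"):
    im=imaging.read_camera(n);print(n,[(c,[(int(b[0]),b[1]) for b in blobs(im,c)[0]]) for c in("green","yellow","orange","purple","red")])
E
```

```text
time_s: 74.1
tool_pos: [0.5385, -0.4304, 0.202]
tool_rot: [180.0, 0.0, 85.1]
force: [-0.2, 0.7, 1.0]
grip_width: 0.0003
grasp_force: 0.0
top [('green', [(40, [298.9, 261.0]), (217, [474.0, 301.9])]), ('yellow', [(55, [204.3, 247.6]), (57, [219.3, 282.0]), (57, [255.4, 285.1]), (15, [408.6, 295.9])]), ('orange', [(9, [414.9, 285.0]), (40, [410.3, 308.5])]), ('purple', [(274, [449.0, 166.4]), (290, [329.9, 193.7])]), ('red', [(123, [55.9, 121.7]), (12, [428.1, 192.6]), (13, [422.8, 224.6])])]
scene [('green', [(37, [313.4, 222.2]), (217, [142.4, 281.6])]), ('yellow', [(39, [353.7, 158.1]), (36, [386.8, 168.9]), (40, [327.2, 172.9]), (14, [205.5, 265.0]), (14, [196.5, 269.0])]), ('orange', [(46, [196.2, 257.0]), (49, [203.2, 270.6]), (25, [207.1, 278.8])]), ('purple', [(406, [337.2, 294.8]), (485, [250.5, 402.1])]), ('red', [(151, [590.4, 186.6]), (18, [233.6, 303.7]), (20, [249.4, 332.3])])]
```

```bash
python3 -c "
from cell import env
print(env.sign_off())"
```

```text
the job is handed in; nothing more can be done
None
```

The job is handed in: the clipped cartridge is in the reject tray, the three plain cartridges (no cart4 was present) were loaded in order with one click after each, and the plunger was pressed to its stop and came back up; I don't know the judge's verdict.

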